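Stand the spring tube in its collar and cap it

ROBOT

A 6-joint arm with a two-finger parallel gripper is mounted at the origin on the work surface. World frame = base frame: x ahead of the robot, y to its left, z up, the work surface at z = 0. Lengths are in m, angles in degrees, forces in N, time in s.
With the tool pointing down it reaches from about 0.3 to 0.75 m from the base axis. Payload 8.5 kg.
Tool frame: the origin (TCP) lies at the very end of the fingers, on their centre line; the grasp point (between the pads) lies 19 mm behind it (env.tcp_to_grasp is the distance from the TCP to the grasp point, in m); z points along the fingers, y is the line along which they close (so a half turn about z gives the same grasp; the last joint's range is limited). The gripper opens to 85 mm and grips with 20 to 120 N. Pads are 22 mm wide; open, the fingers measure 114 mm over their backs; the gripper's body (76 mm by 85 mm) begins 54 mm behind the grasp point. The pads swing forward as they close: fully open they stand 13 mm farther back than shut.
Start: joints at [-12.336, 21.807, 74.336, -0, 83.858, -12.336], TCP at [0.55, 0, 0.231] pointing down, gripper open.
Joint ranges: [-178.18, 178.18], [-50.72, 133.34], [12.68, 142.11], [-81.47, 261.47], [9.98, 163.14], [-165.26, 165.26]. Speed limits (degrees/s): [136.94, 136.94, 180, 180, 180, 180].

INTERFACE

Orientations are given as a 3x3 rotation matrix whose columns are the frame's x, y, z axes.
In Python, from rig import status, get_image, env gives the robot as it stands.
- The arm moves only by the shell command python3 -m handwheel 'ROWS' [FORCE]. ROWS is text: rows parted by semicolons, each of 7 numbers parted by spaces: the shift along the world's x, y, z in cm, then the turn, a rotation vector about the world's x, y, z in degrees, then the opening, from 0 (shut) to 1 (fully open). In form: dx dy dz wx wy wz gripper; .... A call has 1 to 8 rows; each row is the pose to reach, as a shift and turn from the pose commanded when the call began; what a row does not reach only later rows make up. A row lasts 1/12 s, in which the tool goes at most 41.7 mm and 7.16 degrees, less where a joint would pass 70% of its speed; a pose out of reach is approached as far as the arm can. A call with a gripper value outside its range is refused whole. The fingers move at their own pace and stop on an object; FORCE is the grip in N (left out, the last holds). Time passes only in rows, so rows that repeat a pose let the fingers close. It gives the time, the measured TCP pose, the force, the opening and the grip force at its end, in the units of the state.
- status.observe(): the state, without advancing time (a new reading comes with each control period).
- get_image(name): name is "scene" or "side" or "wrist"; returns a dict with "color" (420x560x3 uint8, red, green, blue), "vertical_fov" (degrees; the focal length in pixels is half the picture's height over the tangent of half this angle, whatever the lens; pixels are square), "cx", "cy" (the principal point, pixels), "xyz" and "orientation" of the camera in the world. Camera axes: x right, y down, z forward; pixel columns grow to the right and rows downward; lengths in m; the calibration is good to about 2 mm. A picture is of the moment at which its call begins. There is no depth.
- env.close_job(): hands the job in; it is judged then, once.
The state is a dict: "time_s": time; "q": joint angles; "qvel": joint speeds; "joint_efforts": joint torques, N m; "position": TCP position; "tool_rot": TCP orientation; "ft_force": force on the tool from outside, world axes, zero at the start; "wrist_torque": the same for the moment, N m; "grip_width": finger opening in m; "gripper_force": force on a finger pad.
Only numpy, scipy, OpenCV 4.12 (cv2) and the standard library are available. Lean on these libraries where they do the work, as an engineer would, in place of code of your own. Each camera call takes 0.05 s, during which the arm holds its last target. There are 200 camera calls.

TASK

First lift the white cap off the steel collar and lay it on the bench, rim down, clear of the collar stand. Then roll the lying brass tube along the bench until its paper strip is on top, pick it up, and stand it in the collar on the stand's base, open end up, with the paper strip facing out of the middle of the window in the collar's wall; let go of it, then put the cap on its mouth, fully home. Leave the dome, the hammer and the jar where they are.

Things in the scene. Friction and masses are not known exactly. Their poses are not given: they have to be found in the camera images.
- stand: Collar stand, fixed: round dark steel base 110 mm across, 10 mm thick, with a steel collar upright in its middle: 48 mm across inside, 66 mm outside, 40 mm tall (top 50 mm above the bench). The collar's wall has a 24 mm wide window, bottom to top, on the stand's -x side (roughly towards the robot's left). Origin: centre of the base's underside; z up.
- tube: Brass tube, 42 mm diameter, 120 mm long, 0.14 kg, lying on the bench at first; rolls freely. Origin: its middle, on its axis. x runs along the tube from the closed bottom to the mouth (the end with the black disc); y points from the axis to the middle of the paper strip. Standing in the collar its origin is 70 mm above the bench.
- tube_mouth (a point): Centre of the tube's mouth, at the end of its axis; axes as the tube's (x points out of the mouth).
- tube_strip (a point): Middle of the cream paper strip (about 14 mm wide, 105 mm long, along the tube's side) on the tube's surface, 21 mm from its axis; axes as the tube's.
- cap: White plastic cap: upside-down cup 58 mm outside, 50 mm inside, 20 mm tall (14 mm deep, 6 mm top), with a round knob on top, 24 mm diameter, from 20 to 43 mm above the lower rim. Origin: centre of the lower rim; z up through the knob. Starts resting on the collar's top. Fully home on the tube, the rim is 14 mm below the tube's mouth.
- dome: Bystander: clear glass dust dome on a round blue tray, 116 mm across, 94 mm tall. Origin under its centre.
- hammer: Bystander: small wooden-handled hammer, 200 mm long, lying. Its x axis runs from handle to head; origin about its middle, on the bench.
- jar: Bystander: amber glass jar with white lid, 64 mm across, 60 mm tall. Origin under its centre.

How it is judged (in metres and radians):
On the way, in this order (a step that is already met when the one before it is completed fails the run):
1. the cap lies on the bench, rim down, clear of the stand, released (height (world z) of cap below 0.006 m and angle between cap's own z axis and vertical below 0.1 rad and horizontal distance between cap and stand above 0.08 m and contact force between the fingers and cap below 0.1 N), for 0.2 s.
2. the tube, lying on the bench, has been rolled along until its strip is on top (within 20 degrees) (height (world z) of tube below 0.026 m and angle between tube's own y axis and vertical below 0.35 rad and distance of tube from where it was at the start of the episode above 0.015 m), for 0.2 s.
3. the tube stands in the collar on the base, mouth up, strip at the window (within 20 degrees), released (angle between tube's own x axis and vertical below 0.1 rad and horizontal distance between tube and stand below 0.006 m and height (world z) of tube below 0.074 m and angle between the y axis of tube and the x axis of stand, either way round below 0.35 rad and x of tube_strip in the frame of stand below -0.01 m and contact force between the fingers and tube below 0.1 N), for 0.2 s.
At the end, for the whole second after the job is handed in: The tube stands upright (within 0.1 rad) in the collar on the base (within 6 mm of its centre, not more than 4 mm above its seat), mouth up, its strip within 0.35 rad of the window; the cap is on its mouth, level within 0.1 rad, within 6 mm of centred and within 3 mm of fully home; both at rest (angle between tube's own x axis and vertical below 0.1 rad and horizontal distance between tube and stand below 0.006 m and height (world z) of tube below 0.074 m and angle between the y axis of tube and the x axis of stand, either way round below 0.35 rad and x of tube_strip in the frame of stand below -0.01 m and x of cap in the frame of tube_mouth below -0.011 m and horizontal distance between cap and tube_mouth below 0.006 m and angle between cap's own z axis and vertical below 0.1 rad and linear speed of each of tube, cap below 0.05 m/s); the robot touches nothing.
It fails at once if the dome is moved by more than 20 mm (distance of dome from where it was at the start of the episode above 0.02 m).
It fails at once if the hammer is moved by more than 20 mm (distance of hammer from where it was at the start of the episode above 0.02 m).
It fails at once if the jar is moved by more than 20 mm (distance of jar from where it was at the start of the episode above 0.02 m).
It also fails if it takes over 72 s, if anything falls off the work surface, if the arm or the gripper's body presses on something with over 40 N, if the wrist force passes 120 N, or if a joint passes its speed limit or range.

## Working session

There is one attempt and no reset: what is moved stays moved. The work goes in short steps, Python scripts to look and compute and a shell command to move; the robot and the scene stay as the last step left them, time stands still between calls to the robot, and variables do not carry over. Pictures are saved under pics/ and viewed, at most 10 in all, crops included, and the job is handed in when it is done.

```bash
mkdir -p pics; ls; cat > h.py <<'E'
import numpy as np, cv2
from rig import status, get_image, env
def K(im):
    f=im["color"].shape[0]/2/np.tan(np.radians(im["vertical_fov"])/2); return f
def ray(im,u,v):
    d=np.array([(u-im["cx"])/K(im),(v-im["cy"])/K(im),1.0]); R=np.array(im["orientation"]); 
    return np.array(im["xyz"]),R@d
def onz(im,u,v,z):
    o,d=ray(im,u,v); return o+d*(z-o[2])/d[2]
def proj(im,p):
    c=np.array(im["orientation"]).T@(np.array(p)-np.array(im["xyz"])); f=K(im)
    return c[0]/c[2]*f+im["cx"],c[1]/c[2]*f+im["cy"]
def save(im,n): cv2.imwrite("pics/"+n+".png",im["color"][:,:,::-1])
E
python3 - <<'E'
from h import *
import pickle
D={}
for n in("scene","side","wrist"):
    im=get_image(n); D[n]=im; save(im,n+"0"); print(n,im["vertical_fov"],im["cx"],im["cy"],im["xyz"],np.round(im["orientation"],3).tolist())
pickle.dump(D,open("d0.pkl","wb"))
a=np.vstack([np.hstack([cv2.resize(D["scene"]["color"],(400,300)),cv2.resize(D["side"]["color"],(400,300))]),np.hstack([cv2.resize(D["wrist"]["color"],(400,300))]*2)])
s=status.observe(); print(s["time_s"],s["grip_width"])
E
```

```text
pics
scene 44.096582861516566 285.6342930549884 209.91262999571703 [ 1.46686484 -0.4653719   1.1578866 ] [[0.459, 0.673, -0.58], [0.889, -0.341, 0.307], [0.009, -0.656, -0.754]]
side 46.83952118576742 272.48839407087723 213.4639848055208 [ 0.55155042 -0.80604111  0.83727426] [[0.99, -0.105, 0.094], [-0.141, -0.69, 0.71], [-0.009, -0.716, -0.698]]
wrist 62.97987102354694 277.79449545664033 206.92382786474303 [0.54968799 0.07949494 0.37387838] [[1.0, 0.001, -0.0], [0.001, -0.951, -0.311], [-0.0, 0.311, -0.951]]
0.15 0.0857338981596986
```

View pics/scene0.png

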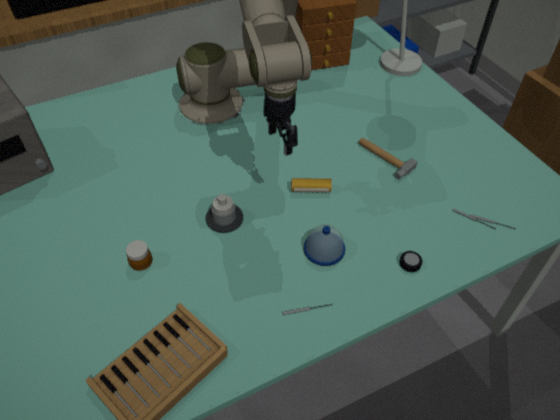

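View pics/side0.png

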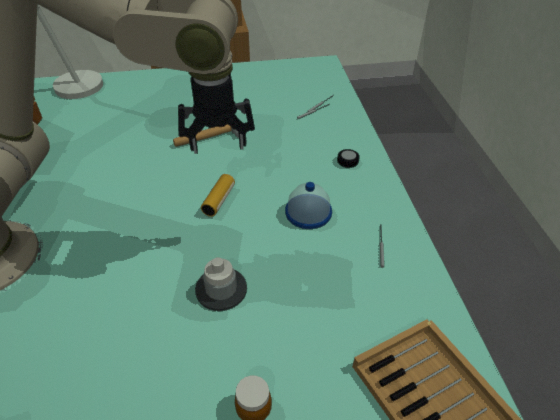

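The scene view shows the cap on the stand near (223,210) and the tube near (312,185), with its strip on the camera (+x) side. In the side view the stand is near (221,285), the tube runs from (209,210) (mouth) to (228,178), and the dome is near (309,205). Next I measure these.

```bash
cat > m.py <<'E'
from h import *
import pickle
D=pickle.load(open("d0.pkl","rb"))
s,d=D["scene"],D["side"]
for nm,a,b,z in [("stand",(224.5,217),(221.5,288),0.01),("knobtop",(222,198),(218,263),.093),("jar lid",(137.5,248),(252.5,388),.055),("dome knob",(326,230),(310,186),.09),("dome base",(325,249),(309,211),.003),("tube",(312,185),(219,195),.021),("hammerhead",(405,167),(236,131),.01),("hamtail",(362,142),(177,141),.01)]:
    print(nm,onz(s,*a,z).round(3),onz(d,*b,z).round(3))
for n,im,box in (("scene",s,(280,170,345,200)),("side",d,(190,165,245,222))):
    x0,y0,x1,y1=box; c=im["color"][y0:y1,x0:x1]; h=cv2.cvtColor(c,cv2.COLOR_RGB2HSV)
    m=((h[...,0]<30)&(h[...,1]>90)).astype(np.uint8)
    r=cv2.minAreaRect(np.argwhere(m)[:,::-1].astype(np.float32)); b=cv2.boxPoints(r)+[x0,y0]
    print(n,m.sum(),b.round(1).tolist(),[onz(im,*p,.021).round(3).tolist() for p in b])
a=np.hstack([cv2.resize(s["color"][165:235,200:340],(560,280),interpolation=2),cv2.resize(d["color"][165:225,185:245],(240,240),interpolation=2).copy() if 0 else cv2.resize(d["color"][160:230,185:245],(240,280),interpolation=2)])
b=cv2.resize(D["wrist"]["color"],(400,300)); b=np.hstack([b,cv2.resize(d["color"][245:320,180:280],(400,300),interpolation=2)])
cv2.imwrite("pics/a.png",np.vstack([a,b])[:,:,::-1])
E
python3 m.py
```

```text
stand [ 0.529 -0.168  0.01 ] [ 0.525 -0.172  0.01 ]
knobtop [ 0.53  -0.169  0.093] [ 0.525 -0.173  0.093]
jar lid [ 0.561 -0.426  0.055] [ 0.565 -0.423  0.055]
dome knob [0.757 0.033 0.09 ] [0.753 0.032 0.09 ]
dome base [0.756 0.037 0.003] [0.755 0.038 0.003]
tube [0.54  0.115 0.021] [0.538 0.11  0.021]
hammerhead [0.595 0.423 0.01 ] [0.606 0.399 0.01 ]
hamtail [0.433 0.366 0.01 ] [0.432 0.375 0.01 ]
scene 366 [[292.0, 179.0], [330.0, 179.0], [330.0, 191.0], [292.0, 191.0]] [[0.49, 0.073, 0.021], [0.543, 0.177, 0.021], [0.586, 0.151, 0.021], [0.535, 0.049, 0.021]]
side 554 [[198.8, 208.8], [223.8, 171.2], [237.2, 180.2], [212.2, 217.8]] [[0.486, 0.067, 0.021], [0.557, 0.203, 0.021], [0.589, 0.161, 0.021], [0.517, 0.031, 0.021]]
```

View pics/a.png

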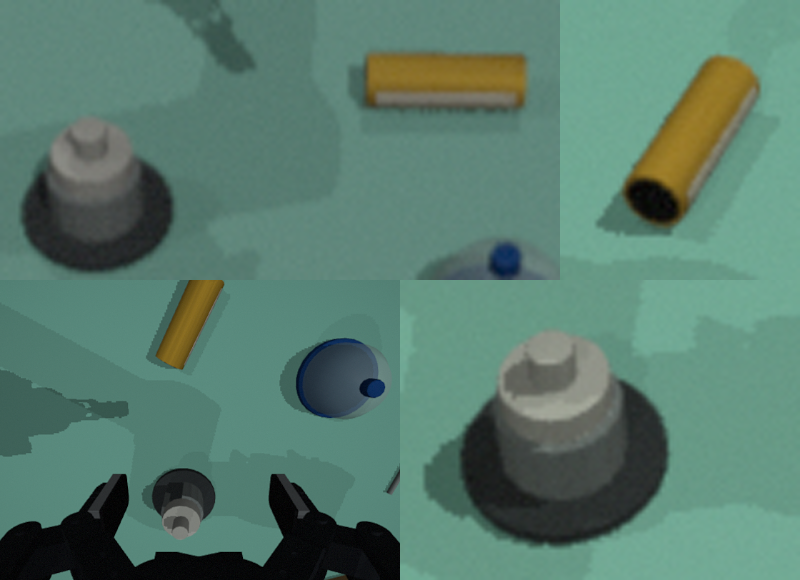

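The crop shows the tube's strip low on its +x side and the mouth (black disc) at the -y end. The window looks to be on the stand's +y side. Heights and both cameras agree to within 5 mm, so I go above the cap.

```bash
python3 -m handwheel '-2.3 -17.1 -8 0 0 0 1;-2.3 -17.1 -8 0 0 0 1;-2.3 -17.1 -8 0 0 0 1;-2.3 -17.1 -8 0 0 0 1;-2.3 -17.1 -8 0 0 0 1;-2.3 -17.1 -8 0 0 0 1;-2.3 -17.1 -8 0 0 0 1'
python3 - <<'E'
from h import *
s=status.observe(); print(s["time_s"],s["position"],np.round(s["tool_rot"],3).tolist(),np.round(s["q"],1))
im=get_image("wrist"); save(im,"w1"); print(im["xyz"],proj(im,s["position"]),proj(im,[.5275,-.1705,.093]),proj(im,[.5275,-.1705,.07]))
E
```

```text
time_s: 0.73
position: [0.5266, -0.1717, 0.1506]
tool_rot: [[0.002, 1.0, -0.001], [1.0, -0.002, 0.001], [0.001, -0.001, -1.0]]
ft_force: [0.8, 0.4, 0.9]
grip_width: 0.0856
gripper_force: 0.0
0.7333 [ 0.52657212 -0.17169452  0.15063833] [[0.002, 1.0, -0.001], [1.0, -0.002, 0.001], [0.001, -0.001, -1.0]] [-30.3  26.3  81.2   0.   72.6 -30.2]
[ 0.52669636 -0.092376    0.29379237] (np.float64(277.9493220946463), np.float64(273.1863167674213)) (np.float64(279.4394047365687), np.float64(226.14623037244522)) (np.float64(279.3069083852866), np.float64(214.0629845431806))
```

View pics/w1.png

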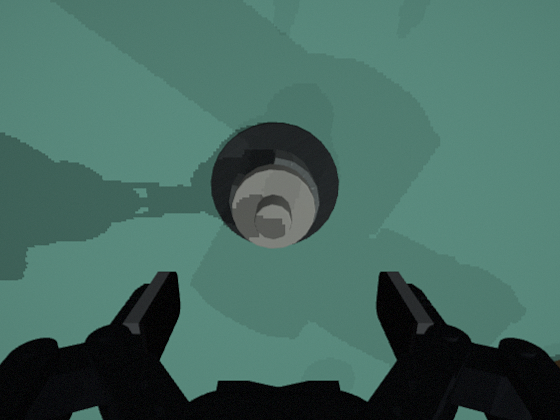

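The knob's top is near (274,221), about 3 mm left of and behind the prediction. The window is dark and near (262,157) on the +y side, slightly towards -x. I grasp the knob and lift.

```bash
python3 -m handwheel '-0.2 0.3 -4 0 0 0 1;-0.2 0.3 -7.7 0 0 0 1;-0.2 0.3 -7.7 0 0 0 1;-0.2 0.3 -7.7 0 0 0 0;-0.2 0.3 -7.7 0 0 0 0;-0.2 0.3 -7.7 0 0 0 0;-0.2 0.3 -7.7 0 0 0 0;-0.2 0.3 -7.7 0 0 0 0' 40
python3 -m handwheel '0 0 0 0 0 0 0;0 0 0 0 0 0 0;0 0 0 0 0 0 0;0 0 0 0 0 0 0'
python3 -m handwheel '0 0 2 0 0 0 0;0 0 5 0 0 0 0;0 0 8 0 0 0 0;0 0 8 0 0 0 0'
```

```text
time_s: 1.45
position: [0.5255, -0.1682, 0.0757]
tool_rot: [[-0.0, 1.0, 0.002], [1.0, 0.0, -0.001], [-0.001, 0.002, -1.0]]
ft_force: [1.0, 0.8, -0.2]
grip_width: 0.0255
gripper_force: 0.3
time_s: 1.78
position: [0.5255, -0.1682, 0.0758]
tool_rot: [[-0.0, 1.0, 0.002], [1.0, 0.0, -0.001], [-0.001, 0.002, -1.0]]
ft_force: [-1.4, 0.9, 6.8]
grip_width: 0.0226
gripper_force: 38.8
time_s: 2.12
position: [0.527, -0.1691, 0.1603]
tool_rot: [[-0.0, 1.0, 0.009], [1.0, 0.0, -0.005], [-0.005, 0.009, -1.0]]
ft_force: [1.3, 0.7, 0.5]
grip_width: 0.0224
gripper_force: 39.3
```

```bash
python3 -m handwheel '4 0 0 0 0 0 0;8 -1 0 0 0 0 0;12 -2 0 0 0 0 0;13 -2 0 0 0 0 0;13 -2 -4 0 0 0 0;13 -2 -8 0 0 0 0;13 -2 -10 0 0 0 0;13 -2 -12 0 0 0 0'
python3 - <<'E'
from h import *
im=get_image("side"); a=cv2.resize(im["color"][180:330,150:350],(800,600),interpolation=2); cv2.imwrite("pics/s2.png",a[:,:,::-1])
E
```

```text
time_s: 2.78
position: [0.6542, -0.1876, 0.0319]
tool_rot: [[0.0, 1.0, -0.002], [1.0, -0.0, 0.001], [0.001, -0.002, -1.0]]
ft_force: [0.3, 0.3, -0.5]
grip_width: 0.0224
gripper_force: 39.6
```

View pics/s2.png

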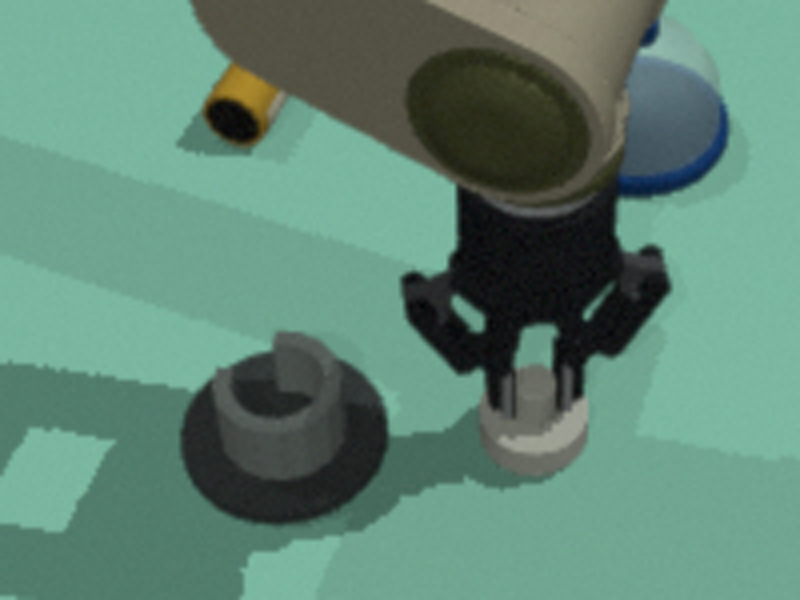

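The cap is held level just above the bench, well clear of the stand, and the window in the collar's wall can be seen at its far left side. I lower the cap and release it.

```bash
python3 -m handwheel '0 0 -0.4 0 0 0 0;0 0 -0.7 0 0 0 0;0 0 -0.9 0 0 0 0;0 0 -0.9 0 0 0 0'
python3 -m handwheel '0 0 0 0 0 0 0.5;0 0 0 0 0 0 1;0 0 0 0 0 0 1;0 0 0 0 0 0 1;0 0 4 0 0 0 1;0 0 8 0 0 0 1;0 0 12 0 0 0 1;0 0 13 0 0 0 1'
python3 -m handwheel '-4 3 0 0 0 0 1;-8 6 3 0 0 0 1;-11 9 6 0 0 0 1;-13 12 6 0 0 0 1;-13 12 6 0 0 0 1;-13 12 6 0 0 0 1'
python3 - <<'E'
from h import *
im=get_image("wrist"); save(im,"w3"); s=status.observe(); print(s["position"])
import pickle; pickle.dump((im,get_image("side"),get_image("scene")),open("d3.pkl","wb"))
E
```

```text
time_s: 3.17
position: [0.6554, -0.1882, 0.0263]
tool_rot: [[0.0, 1.0, 0.001], [1.0, -0.0, -0.001], [-0.001, 0.001, -1.0]]
ft_force: [-0.7, -0.2, -1.1]
grip_width: 0.0225
gripper_force: 39.6
time_s: 3.83
position: [0.6569, -0.1888, 0.163]
tool_rot: [[-0.0, 1.0, 0.01], [1.0, 0.0, -0.005], [-0.005, 0.01, -1.0]]
ft_force: [-0.2, 0.2, 0.6]
grip_width: 0.0854
gripper_force: 0.0
time_s: 4.33
position: [0.5229, -0.0649, 0.2179]
tool_rot: [[-0.003, 1.0, 0.003], [1.0, 0.003, -0.0], [-0.0, 0.003, -1.0]]
ft_force: [1.2, -0.3, -0.1]
grip_width: 0.0853
gripper_force: 0.0
[ 0.52422047 -0.06656965  0.2169085 ]
```

View pics/w3.png

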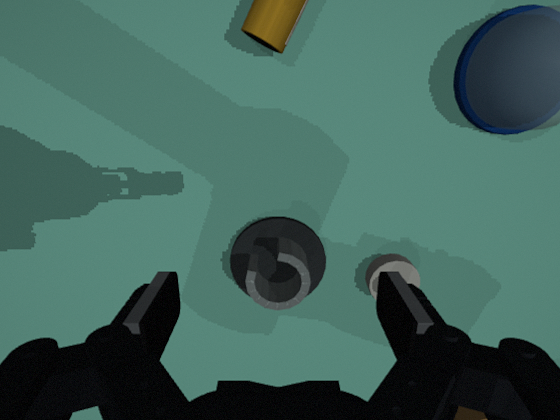

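The cap sits rim down near (390,275). The collar's gap faces up and to the left, around (262,260). I measure the collar's centre and window angle from the bright top ring, and the base ellipse.

```bash
cat > m3.py <<'E'
from h import *
import pickle
w,s,c=pickle.load(open("d3.pkl","rb"))
g=cv2.cvtColor(w["color"],cv2.COLOR_RGB2HSV)
sub=g[210:320,220:335]
# base: dark or grey unsaturated
m=((sub[...,1]<75)).astype(np.uint8); 
ct=max(cv2.findContours(m,0,1)[0],key=cv2.contourArea); print("area",cv2.contourArea(ct))
e=cv2.fitEllipse(cv2.convexHull(ct)); print("blob",e[0][0]+220,e[0][1]+210,e[1])
ys,xs=np.where((sub[...,2]>85)&(sub[...,1]<60)); print(len(xs))
P=np.array([onz(w,x+220,y+210,.05)[:2] for x,y in zip(xs,ys)])
from scipy.optimize import least_squares
r=least_squares(lambda p:np.hypot(*(P-p).T)-.0285,P.mean(0),loss="soft_l1",f_scale=.003); print("ring",r.x,np.std(r.fun))
a=np.degrees(np.arctan2(*(P-r.x).T[::-1]))%360; print(np.histogram(a,36,(0,360))[0])
v=cv2.resize(w["color"][215:320,220:335],(690,630//1*1),interpolation=2)
cv2.imwrite("pics/c3.png",np.clip(v[:600].astype(int)*2,0,255).astype(np.uint8)[:,:,::-1])
E
python3 m3.py
```

```text
area 6646.0
blob 277.58791732788086 262.2548408508301 (92.66532135009766, 94.22008514404297)
971
ring [ 0.52380525 -0.16864803] 0.0023281439939122138
[35 34 36 34 34 36 36 34 31  0  0  0  0  0  0 14 34 36 29 34 32 35 32 34
 35 31 32 34 30 31 31 33 31 31 32 30]
```

View pics/c3.png

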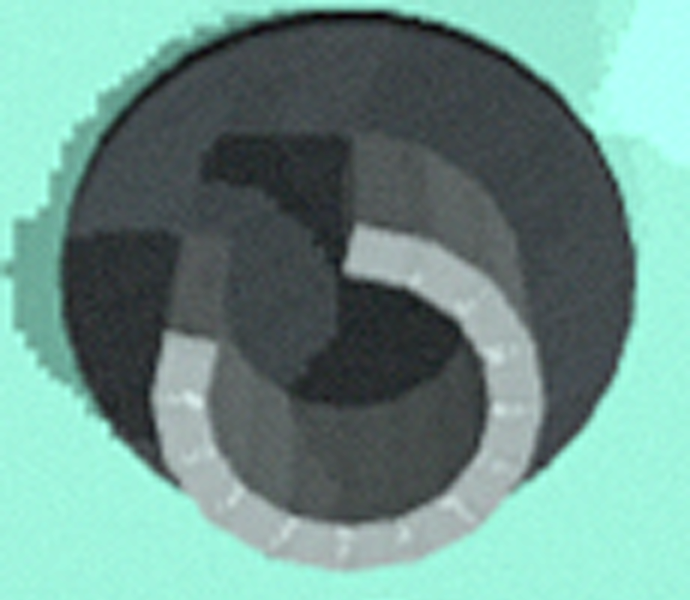

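The close crop shows the ring's gap from 89° to about 156° in world angle, so the window's middle is at about 122°. The collar centre is (0.524,-0.1685). Now I go over the tube, turned to line up with it.

```bash
python3 -m handwheel '0.3 4 0 0 0 -7 1;0.5 8 0 0 0 -14 1;0.7 12 0 0 0 -21 1;1 16 0 0 0 -25 1;1 17 0 0 0 -25 1;1 17 0 0 0 -25 1;1 17 0 0 0 -25 1'
cat > tb.py <<'E'
from h import *
import sys
s=status.observe(); w=get_image("wrist"); save(w,sys.argv[1])
print(s["time_s"],s["position"].round(4) if hasattr(s["position"],"round") else s["position"])
h=cv2.cvtColor(w["color"],cv2.COLOR_RGB2HSV)
m=((h[...,0]>10)&(h[...,0]<30)&(h[...,1]>90)&(h[...,2]>40)).astype(np.uint8)
m=cv2.morphologyEx(m,cv2.MORPH_OPEN,np.ones((3,3)))
ct=max(cv2.findContours(m,0,1)[0],key=cv2.contourArea)
b=cv2.boxPoints(cv2.minAreaRect(ct)); print("box",b.round(0).tolist())
P=np.array([onz(w,*p,.021)[:2] for p in b]); print(P.round(4).tolist())
c=P.mean(0); e=P[0]-P[1],P[1]-P[2]; print("c",c.round(4),[(np.linalg.norm(v).round(4),np.degrees(np.arctan2(v[1],v[0])).round(1)) for v in e])
E
python3 tb.py w4
```

```text
time_s: 5.07
position: [0.5356, 0.1018, 0.2144]
tool_rot: [[0.421, 0.907, -0.001], [0.907, -0.421, -0.0], [-0.001, -0.001, -1.0]]
ft_force: [0.4, 0.0, 0.4]
grip_width: 0.0854
gripper_force: 0.0
5.0667 [0.5356 0.1018 0.2144]
box [[251.0, 231.0], [254.0, 104.0], [297.0, 106.0], [294.0, 232.0]]
[[0.4861, 0.062], [0.5452, 0.1754], [0.5816, 0.1574], [0.5269, 0.0418]]
c [0.5349 0.1092] [(np.float64(0.1278), np.float64(-117.6)), (np.float64(0.0406), np.float64(153.8))]
```

View pics/w4.png

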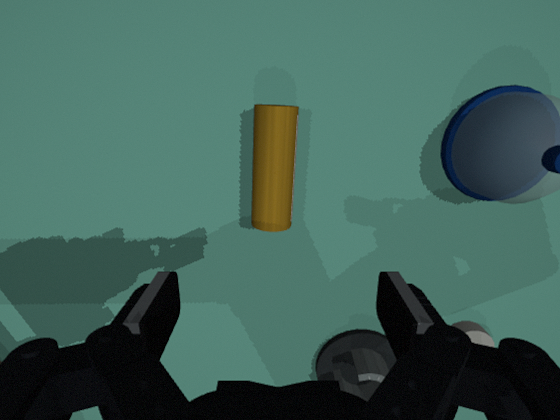

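The tube lies straight in the view from (273,231) (mouth end) to (276,105), with only a sliver of the strip on its right edge. The scene view puts the strip about 90° from the top, so the tube needs about 33 mm of roll towards -x. I lower the fingers around it.

```bash
python3 -m handwheel '0 0.7 -4 0 0 0 1;0 0.7 -8 0 0 0 1;0 0.7 -12 0 0 0 1;0 0.7 -16 0 0 0 1;0 0.7 -19 0 0 0 1;0 0.7 -20.9 0 0 0 1;0 0.7 -20.9 0 0 0 1;0 0.7 -20.9 0 0 0 0.8' 20
python3 -m handwheel '0 0 0 0 0 0 0.7;0 0 0 0 0 0 0.6;0 0 0 0 0 0 0.56;0 0 0 0 0 0 0.56;0 0 0 0 0 0 0.56'
```

```text
time_s: 5.78
position: [0.5352, 0.1076, 0.006]
tool_rot: [[0.424, 0.906, -0.001], [0.906, -0.424, -0.0], [-0.001, -0.001, -1.0]]
ft_force: [-0.0, -0.2, 1.0]
grip_width: 0.0756
gripper_force: 0.0
time_s: 6.2
position: [0.5352, 0.109, 0.007]
tool_rot: [[0.422, 0.906, 0.001], [0.906, -0.422, -0.0], [0.0, 0.001, -1.0]]
ft_force: [0.5, 0.2, 0.3]
grip_width: 0.0478
gripper_force: 0.0
```

```bash
python3 -m handwheel '-0.3 0.14 0 0 0 0 0.56;-0.6 0.28 0 0 0 0 0.56;-0.9 0.42 0 0 0 0 0.56;-1.2 0.57 0 0 0 0 0.56;-1.5 0.71 0 0 0 0 0.56;-1.8 0.85 0 0 0 0 0.56;-2.1 1 0 0 0 0 0.56;-2.4 1.14 0 0 0 0 0.56'
python3 -m handwheel '-0.2 0.1 0 0 0 0 0.56;-0.4 0.2 0 0 0 0 0.56;-0.55 0.27 0 0 0 0 0.56;-0.65 0.31 0 0 0 0 0.56;-0.7 0.33 0 0 0 0 0.56;-0.7 0.33 0 0 0 0 0.56;-0.7 0.33 0 0 0 0 0.56'
python3 tb.py w5
```

```text
time_s: 6.87
position: [0.5107, 0.1206, 0.0063]
tool_rot: [[0.423, 0.906, -0.0], [0.906, -0.423, 0.0], [0.0, -0.0, -1.0]]
ft_force: [0.1, 0.6, -0.3]
grip_width: 0.0478
gripper_force: 0.1
time_s: 7.45
position: [0.5041, 0.1237, 0.0063]
tool_rot: [[0.423, 0.906, 0.0], [0.906, -0.423, 0.0], [0.0, 0.0, -1.0]]
ft_force: [0.0, -0.7, 0.1]
grip_width: 0.0478
gripper_force: 0.0
7.45 [0.5041 0.1237 0.0063]
box [[233.0, 384.0], [235.0, 131.0], [348.0, 131.0], [346.0, 385.0]]
[[0.4634, 0.0867], [0.5181, 0.191], [0.5557, 0.1731], [0.5118, 0.0635]]
c [0.5122 0.1286] [(np.float64(0.1178), np.float64(-117.7)), (np.float64(0.0416), np.float64(154.5))]
```

View pics/w5.png

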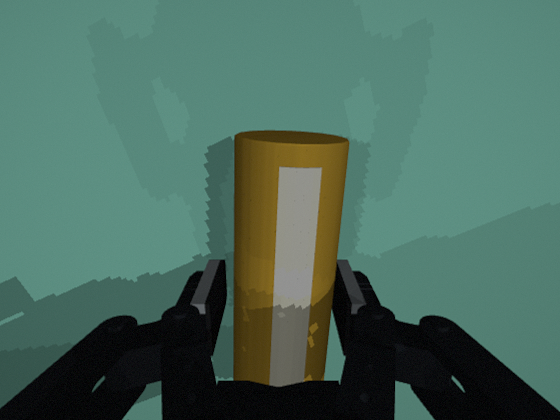

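The paper strip is on top: columns 279 to 322 on a tube spanning 235 to 348, about 7° short of the middle. The tube rests against the right finger, so closing will finish the roll. I tilt the hand 35° towards the mouth and grasp nearer to it.

```bash
python3 -m handwheel '-0.1 -0.3 1 5.4 -2.5 0 0.56;-0.3 -0.6 1 10.9 -5.1 0 0.56;-0.4 -0.9 1 16.3 -7.6 0 0.56;-0.6 -1.2 1 21.8 -10.2 0 0.56;-0.7 -1.4 0.8 27.2 -12.7 0 0.56;-0.8 -1.57 0.5 31.7 -14.8 0 0.56;-0.8 -1.57 0.5 31.7 -14.8 0 0.56;-0.8 -1.57 0.5 31.7 -14.8 0 0.56'
python3 tb.py w6
```

```text
time_s: 8.17
position: [0.4958, 0.1068, 0.0106]
tool_rot: [[0.349, 0.905, 0.243], [0.741, -0.425, 0.52], [0.574, -0.002, -0.819]]
ft_force: [-0.3, 0.2, 0.6]
grip_width: 0.0479
gripper_force: 0.0
8.1667 [0.4958 0.1068 0.0106]
box [[225.0, 79.0], [326.0, 79.0], [326.0, 367.0], [225.0, 367.0]]
[[0.5131, 0.2089], [0.5611, 0.1864], [0.4972, 0.0635], [0.4599, 0.081]]
c [0.5078 0.1349] [(np.float64(0.053), np.float64(154.8)), (np.float64(0.1385), np.float64(62.5))]
```

View pics/w6.png

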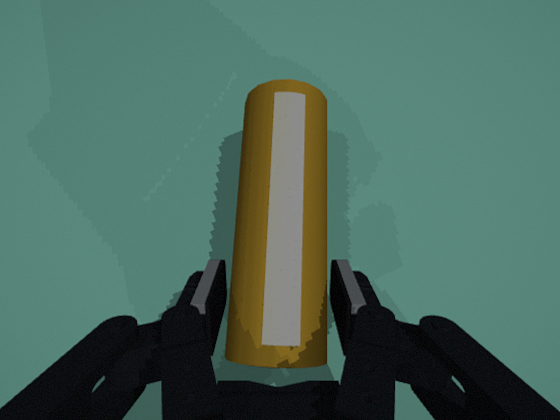

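The tube runs from (287,80) to (277,365) with the strip's centre within about 5° of the top, and both pads straddle it near the mouth. I close on it.

```bash
python3 -m handwheel '0 0 0 0 0 0 0.52;0 0 0 0 0 0 0.48;0 0 0 0 0 0 0.44;0 0 0 0 0 0 0.3;0 0 0 0 0 0 0.2;0 0 0 0 0 0 0.2;0 0 0 0 0 0 0.2' 60
python3 tb.py w7
python3 -m handwheel '0 0 2 0 0 0 0.2;0 0 5 0 0 0 0.2;0 0 9 0 0 0 0.2;0 0 13 0 0 0 0.2;0 0 16 0 0 0 0.2;0 0 16 0 0 0 0.2'
python3 - <<'E'
from h import *
s=status.observe(); print(np.round(s["q"],1))
w=get_image("wrist"); a=cv2.imread("pics/w7.png"); cv2.imwrite("pics/c7.png",np.hstack([a[60:,140:420],w["color"][60:,140:420,::-1]]))
E
```

```text
time_s: 8.8
position: [0.4964, 0.1083, 0.0118]
tool_rot: [[0.345, 0.906, 0.243], [0.743, -0.422, 0.52], [0.574, 0.001, -0.819]]
ft_force: [0.7, 0.1, 5.8]
grip_width: 0.0402
gripper_force: 59.1
8.8 [0.4964 0.1083 0.0118]
box [[225.0, 83.0], [325.0, 83.0], [325.0, 369.0], [225.0, 369.0]]
[[0.5126, 0.2091], [0.5604, 0.1869], [0.4973, 0.0643], [0.4601, 0.0816]]
c [0.5076 0.1355] [(np.float64(0.0527), np.float64(155.2)), (np.float64(0.1379), np.float64(62.8))]
time_s: 9.35
position: [0.4975, 0.108, 0.1764]
tool_rot: [[0.34, 0.907, 0.249], [0.745, -0.422, 0.517], [0.574, 0.01, -0.819]]
ft_force: [1.5, 0.4, -0.8]
grip_width: 0.0404
gripper_force: 60.7
[-19.   17.  101.2  39.6  63.5 -13. ]
```

View pics/c7.png

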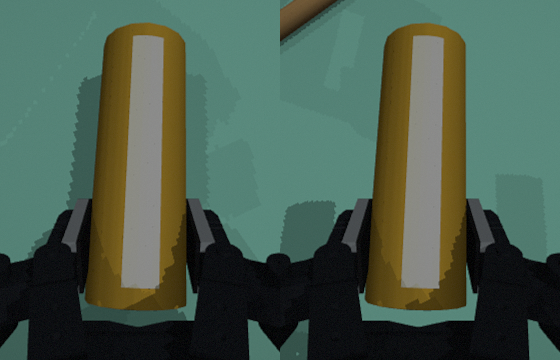

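The tube is held and came up with the hand; the strip is about 5° off the hand's axis towards +p, which I'll fold into the final yaw. Now I turn it to face the window (+62° yaw, then 90° tilt) while moving nearer the stand, up high.

```bash
python3 -m handwheel '0 -1 1 0 0 7 0.2;0 -2 2 0 0 14 0.2;0 -3 3 0 0 21 0.2;0 -4 4 0 0 28 0.2;0 -5 5 0 0 35 0.2;0 -6 6 0 0 42 0.2;0 -7 7 0 0 49 0.2;0 -8 8 0 0 56 0.2'
python3 -m handwheel '0 0 0 0 0 6.5 0.2;0 0 0 0 0 6.5 0.2'
python3 -c "
from h import *
s=status.observe(); print(np.round(s['q'],1))"
```

```text
time_s: 10.07
position: [0.4958, 0.0275, 0.2499]
tool_rot: [[-0.424, 0.854, -0.301], [0.699, 0.52, 0.491], [0.576, -0.002, -0.817]]
ft_force: [-0.4, -0.9, -1.6]
grip_width: 0.0405
gripper_force: 60.8
time_s: 10.23
position: [0.4967, 0.0284, 0.2494]
tool_rot: [[-0.501, 0.79, -0.353], [0.647, 0.613, 0.454], [0.575, -0.001, -0.818]]
ft_force: [0.3, 1.2, -2.6]
grip_width: 0.0405
gripper_force: 60.7
[-20.   27.4  69.8  19.3 112.3 -55.1]
```

Now the 90° tilt about (-0.793,-0.609,0).

```bash
python3 -m handwheel '0 -1 0 -5.6 -4.3 0 0.2;0 -2 0 -11.1 -8.5 0 0.2;0 -3 0 -16.7 -12.8 0 0.2;0 -4 0 -22.2 -17 0 0.2;0 -5 0 -27.8 -21.3 0 0.2;0 -6 0 -33.3 -25.6 0 0.2;0 -7 0 -38.9 -29.8 0 0.2;0 -8 0 -44.4 -34.1 0 0.2'
python3 -c "
from h import *
s=status.observe(); print(np.round(s['q'],1))"
python3 -m handwheel '0 -0.5 0 -5.6 -4.3 0 0.2;0 -1 0 -11.1 -8.5 0 0.2;0 -1.5 0 -16.7 -12.8 0 0.2;0 -2 0 -22.2 -17 0 0.2;0 -2.5 0 -27 -20.7 0 0.2;0 -2.5 0 -27 -20.7 0 0.2;0 -2.5 0 -27 -20.7 0 0.2'
python3 -c "
from h import *
s=status.observe(); print(np.round(s['q'],1))
a=get_image('side');b=get_image('scene')
import pickle;pickle.dump((a,b),open('d8.pkl','wb'))
cv2.imwrite('pics/c8.png',np.hstack([a['color'][100:340,120:320],b['color'][60:300,160:360]])[:,:,::-1])"
```

```text
time_s: 10.9
position: [0.4952, -0.0517, 0.2502]
tool_rot: [[-0.566, 0.794, 0.222], [0.741, 0.608, -0.286], [-0.362, 0.003, -0.932]]
ft_force: [-0.0, -1.1, -2.5]
grip_width: 0.0404
gripper_force: 60.6
[-12.7  10.5  90.5 -14.9  63.2 -45.2]
time_s: 11.48
position: [0.4938, -0.0759, 0.2476]
tool_rot: [[-0.353, 0.793, 0.497], [0.457, 0.61, -0.648], [-0.816, -0.002, -0.577]]
ft_force: [-0.2, -0.0, -2.9]
grip_width: 0.0406
gripper_force: 60.6
[ -4.2  11.  108.2 -68.6  40.9   5.4]
```

View pics/c8.png

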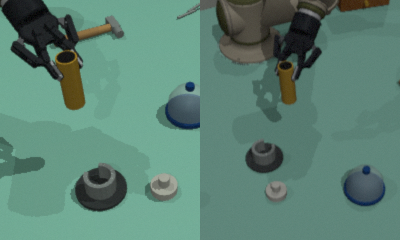

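The side view shows the tube upright, mouth up, in the hand, and the scene view agrees. I have now viewed 12 pictures, over the limit of 10, so from here I work from computed measurements only. I get the tube axis from the two views.

```bash
cat > ax.py <<'E'
from h import *
import pickle,sys
def masktube(im,box=None):
    h=cv2.cvtColor(im["color"],cv2.COLOR_RGB2HSV)
    m=((h[...,0]>12)&(h[...,0]<30)&(h[...,1]>140)&(h[...,2]>50)).astype(np.uint8)
    m=cv2.morphologyEx(m,cv2.MORPH_OPEN,np.ones((2,2)))
    s=status.observe()["position"]; u,v=proj(im,s)
    k=np.zeros_like(m); u,v=int(u),int(v); k[max(0,v-45):v+70,max(0,u-30):u+45]=1
    n,l,st,_=cv2.connectedComponentsWithStats(m*k); i=1+np.argmax(st[1:,4]); return (l==i)
def plane(im,m,fr=(.45,.85)):
    rows=np.where(m.any(1))[0]; r0,r1=rows[0],rows[-1]; pts=[];w=[]
    for r in range(int(r0+fr[0]*(r1-r0)),int(r0+fr[1]*(r1-r0))+1):
        c=np.where(m[r])[0]; pts.append(((c[0]+c[-1])/2,r)); w.append(c[-1]-c[0]+1)
    p=np.array(pts); k=np.polyfit(p[:,1],p[:,0],1)
    o,d1=ray(im,np.polyval(k,r0),r0); _,d2=ray(im,np.polyval(k,r1),r1)
    n=np.cross(d1,d2); n/=np.linalg.norm(n); c=np.where(m[r1])[0]
    print("rows",r0,r1,"width",np.mean(w).round(1),"slope",k[0].round(3)); return o,n,(np.polyval(k,r1),r1)
def axis(a,b,fr=(.45,.85)):
    A=[(im,)+plane(im,masktube(im),fr) for im in(a,b)]
    n1,n2=A[0][2],A[1][2]; d=np.cross(n1,n2); d/=np.linalg.norm(d); d*=np.sign(d[2])
    M=np.array([n1,n2,[0,0,1]])
    at=lambda z:np.linalg.solve(M,[n1@A[0][1],n2@A[1][1],z])
    print("dir",d.round(3)); return d,at,A
if __name__=="__main__":
    a,b=get_image("side"),get_image("scene")
    d,at,A=axis(a,b); s=status.observe(); P=np.array(s["position"]); z=np.array(s["tool_rot"])[:,2]
    G=P-env.tcp_to_grasp*z; print("TCP",P.round(4),"G",G.round(4),"axis at G",at(G[2]).round(4))
    for im,o,n,q in A:   # lowest visible point of bottom rim: axis bottom offset 21mm towards camera
        v=o[:2]-at(G[2])[:2]; v/=np.linalg.norm(v)
        zs=np.arange(.0,.25,.0005); e=[proj(im,at(t)+np.r_[v*.021,0])[1] for t in zs]; print("bottom z",zs[np.argmin(abs(np.array(e)-(q[1]+.5)))])
E
python3 ax.py
```

```text
rows 152 209 width 19.7 slope 0.157
rows 127 164 width 13.6 slope 0.099
dir [ 0.007 -0.033  0.999]
TCP [ 0.496  -0.077   0.2511] G [ 0.4867 -0.0649  0.2619] axis at G [ 0.4931 -0.0677  0.2619]
bottom z 0.1625
bottom z 0.1645
```

Tube bottom is at z≈0.163, and the axis is vertical within about 2°. The camera pair and the kinematics agree to about 1.3 mm on the shift to the collar: (+32.5, -98.5) mm. I go above the collar.

```bash
python3 -m handwheel '1 -3 0 0 0 0 0.2;2 -6 0 0 0 0 0.2;3.25 -9.85 0 0 0 0 0.2;3.25 -9.85 -3 0 0 0 0.2;3.25 -9.85 -6 0 0 0 0.2;3.25 -9.85 -9.3 0 0 0 0.2;3.25 -9.85 -9.3 0 0 0 0.2;3.25 -9.85 -9.3 0 0 0 0.2'
python3 - <<'E'
from h import *; import ax, runpy
s=status.observe(); print(np.round(s['q'],1))
runpy.run_path("ax.py",run_name="__main__")
w=get_image("wrist"); g=get_image("side"); u,v=proj(g,[.525,-.166,.01])
save(g,"s9"); h=cv2.cvtColor(g["color"],cv2.COLOR_RGB2HSV)
# dark base: per-row extents in side and scene -> centre
for im in (g,get_image("scene")):
    u,v=map(int,proj(im,[.5245,-.168,.01])); h=cv2.cvtColor(im["color"],cv2.COLOR_RGB2HSV)
    k=np.zeros(h.shape[:2],np.uint8); k[v-30:v+30,u-40:u+40]=1
    m=((h[...,1]<70)&(h[...,2]<75)).astype(np.uint8)*k
    c=max(cv2.findContours(m,0,1)[0],key=cv2.contourArea); x,y,W,H=cv2.boundingRect(c)
    print("base",x,y,W,H,"centre col",x+W/2-.5,"pred",u,v, "onz", onz(im,x+W/2-.5,v,.01).round(4))
E
```

```text
time_s: 12.35
position: [0.5382, -0.172, 0.1803]
tool_rot: [[-0.367, 0.799, 0.477], [0.477, 0.602, -0.641], [-0.799, -0.007, -0.602]]
ft_force: [0.3, -0.8, -0.6]
grip_width: 0.0403
gripper_force: 60.7
[-17.4  20.4 107.9 -81.3  28.3  13.2]
rows 212 265 width 18.8 slope 0.028
rows 167 203 width 13.9 slope 0.159
dir [ 0.062 -0.048  0.997]
TCP [ 0.5382 -0.1718  0.1816] G [ 0.5292 -0.1599  0.1928] axis at G [ 0.5394 -0.1635  0.1928]
bottom z 0.092
bottom z 0.0915
base 195 267 52 44 centre col 220.5 pred 221 286 onz [ 0.5234 -0.1663  0.01  ]
base 206 205 37 28 centre col 224.0 pred 223 216 onz [ 0.5245 -0.1679  0.01  ]
```

Joint 4 has hit its limit (-81°), so the arm can't insert with this hand direction. Instead I will stand the tube on the bench from the other wrist side, regrasp it from straight above and insert it tool-down. I back out first.

```bash
python3 -m handwheel '0 0 4 0 0 0 0.2;0 0 8 0 0 0 0.2;-1 3 9.3 0 0 0 0.2;-2 6 9.3 0 0 0 0.2;-3.25 9.85 9.3 0 0 0 0.2;-3.25 9.85 9.3 0 0 0 0.2;-3.25 9.85 9.3 0 0 0 0.2'
python3 -m handwheel '0 1 0 5.6 4.3 0 0.2;0 2 0 11.1 8.5 0 0.2;0 3 0 16.7 12.8 0 0.2;0 4 0 22.2 17 0 0.2;1 5 0 27.8 21.3 0 0.2;2 6 0 33.3 25.6 0 0.2;3 7 0 38.9 29.8 0 0.2;4 8 0 44.4 34.1 0 0.2'
python3 -c "
from h import *
s=status.observe(); print(np.round(s['q'],1))"
```

```text
time_s: 13.18
position: [0.5051, -0.0711, 0.2741]
tool_rot: [[-0.367, 0.796, 0.481], [0.476, 0.605, -0.639], [-0.799, -0.006, -0.601]]
ft_force: [0.9, 0.2, -1.8]
grip_width: 0.0403
gripper_force: 60.9
time_s: 13.85
position: [0.5463, 0.0059, 0.2745]
tool_rot: [[-0.608, 0.793, -0.031], [0.793, 0.609, 0.025], [0.038, -0.009, -0.999]]
ft_force: [0.1, -0.0, -1.8]
grip_width: 0.0402
gripper_force: 60.8
[-12.3  20.7  68.9   1.   92.4 -49.8]
```

Joint 6 would run out on the mirrored side. I fit a small kinematic model to the recorded joint and pose pairs and search for a spot where the tube can be stood within the joint ranges.

```bash
cat > kin.py <<'E'
import numpy as np
from scipy.spatial.transform import Rotation as R
from scipy.optimize import least_squares
D=[([-12.336,21.807,74.336,0,83.858,-12.336],[.55,0,.231]),([-30.3,26.3,81.2,0,72.6,-30.2],[.5266,-.1717,.1506]),
([-19,17,101.2,39.6,63.5,-13],[.4975,.108,.1764]),([-20,27.4,69.8,19.3,112.3,-55.1],[.4967,.0284,.2494]),
([-12.7,10.5,90.5,-14.9,63.2,-45.2],[.4952,-.0517,.2502]),([-4.2,11,108.2,-68.6,40.9,5.4],[.4938,-.0759,.2476]),
([-17.4,20.4,107.9,-81.3,28.3,13.2],[.5382,-.172,.1803]),([-12.3,20.7,68.9,1,92.4,-49.8],[.5463,.0059,.2745])]
def rot(q,s=1):
    return R.from_euler("ZYZYZ",[q[0],q[1]+q[2],s*q[3],q[4],s*q[5]],degrees=True)
def fk(p,q,s=1):
    a1,dl,d1,a2,c,a3,L=p
    v=np.array([a1,dl,d1])+R.from_euler("Y",q[1],degrees=True).apply([0,0,a2])+R.from_euler("Y",q[1]+q[2],degrees=True).apply([c,0,a3])
    return R.from_euler("Z",q[0],degrees=True).apply(v)+L*rot(q,s).apply([0,0,1])
fits=[]
for s in(1,-1):
    r=least_squares(lambda p:np.concatenate([fk(p,q,s)-x for q,x in D])*1000,[0,.1,.3,.35,0,.35,.25]); fits.append((r.cost,s,r.x))
    
cost,S,P=min(fits,key=lambda f:f[0])
# tool x offset: start tool x = +y
X0=rot(D[0][0],S).inv().apply([0,1,0])
RT=R.from_matrix(np.column_stack([X0,np.cross([0,0,1],X0),[0,0,1]]))
LO=np.array([-178,-50,13,-81,10.2,-165]);HI=np.array([178,133,142,261,163,165])
def ik(x,Rm,q0):
    f=lambda q:np.concatenate([(fk(P,q,S)-x)*100,((rot(q,S)*RT).inv()*R.from_matrix(Rm)).as_rotvec()*10])
    r=least_squares(f,np.clip(q0,LO+1,HI-1),bounds=(LO,HI)); return r.x,r.cost
if __name__=="__main__":
    print([f[:2] for f in fits],P.round(4)); 
    print((rot(D[5][0],S)*RT).as_matrix().round(3).tolist())
    q0=D[5][0]
    for tilt in(35,):
     for xx in(.45,.5,.55,.6,.65):
      for yy in(-.3,-.2,-.1,0,.1):
       for az in(-100,-75,-52,-30,-10,30):
        h=np.array([np.cos(np.radians(az)),np.sin(np.radians(az)),0]); t=np.radians(35)
        z=h*np.cos(t)-[0,0,np.sin(t)]; xt=-h*np.sin(t)-[0,0,np.cos(t)]
        Rm=np.column_stack([xt,np.cross(z,xt),z]); x=np.array([xx,yy,.098])+.019*z
        best=min((ik(x,Rm,g) for g in(q0,[-20,30,100,-40,40,0],[-20,40,80,60,40,-160])),key=lambda b:b[1])
        if best[1]<.001: print(xx,yy,az,best[0].round(0))
E
python3 kin.py
```

```text
Traceback (most recent call last):
  File "kin.py", line 16, in <module>
    r=least_squares(lambda p:np.concatenate([fk(p,q,s)-x for q,x in D])*1000,[0,.1,.3,.35,0,.35,.25]); fits.append((r.cost,s,r.x))
  File "kin.py", line 16, in <lambda>
    r=least_squares(lambda p:np.concatenate([fk(p,q,s)-x for q,x in D])*1000,[0,.1,.3,.35,0,.35,.25]); fits.append((r.cost,s,r.x))
                                             ~~^^^^^^^
  File "kin.py", line 13, in fk
    return R.from_euler("Z",q[0],degrees=True).apply(v)+L*rot(q,s).apply([0,0,1])
                                                          ~~~^^^^^
  File "kin.py", line 9, in rot
    return R.from_euler("ZYZYZ",[q[0],q[1]+q[2],s*q[3],q[4],s*q[5]],degrees=True)
           ~~~~~~~~~~~~^^^^^^^^^^^^^^^^^^^^^^^^^^^^^^^^^^^^^^^^^^^^^^^^^^^^^^^^^^
  File "scipy/spatial/transform/_rotation.pyx", line 1413, in scipy.spatial.transform._rotation.Rotation.from_euler
ValueError: Expected axis specification to be a non-empty string of upto 3 characters, got ZYZYZ
```

```bash
sed -i 's|    return R.from_euler("ZYZYZ".*|    return R.from_euler("ZYZ",[q[0],q[1]+q[2],s*q[3]],degrees=True)*R.from_euler("YZ",[q[4],s*q[5]],degrees=True)|' kin.py; timeout 400 python3 kin.py
```

```text
[(np.float64(0.4879936600348118), 1), (np.float64(33202.448270999004), -1)] [0.0007 0.1175 0.1302 0.5369 0.1033 0.3503 0.2574]
[[-0.353, 0.792, 0.497], [0.457, 0.61, -0.648], [-0.817, -0.002, -0.577]]
0.45 -0.3 -100 [-26.  36. 101. -74.  55.  37.]
0.45 -0.2 -100 [-15.  36. 103. -68.  62.  41.]
0.45 -0.1 -100 [ -3.  36. 101. -60.  69.  44.]
0.45 0 -100 [  9.  38.  97. -53.  78.  46.]
0.45 0 -75 [ 10.  34. 109. -71.  60.  46.]
0.45 0.1 -100 [ 19.  41.  89. -46.  87.  48.]
0.45 0.1 -75 [ 22.  36. 101. -60.  69.  44.]
0.45 0.1 -52 [ 21.  33. 114. -81.  53.  48.]
0.5 -0.3 -100 [-24.  39.  93. -70.  58.  32.]
0.5 -0.2 -100 [-14.  39.  95. -65.  65.  36.]
0.5 -0.1 -100 [ -3.  39.  93. -59.  72.  40.]
0.5 -0.1 -75 [ -4.  34. 107. -79.  52.  42.]
0.5 0 -100 [  8.  41.  89. -52.  80.  42.]
0.5 0 -75 [  9.  36. 102. -69.  61.  41.]
0.5 0.1 -100 [ 18.  43.  82. -47.  89.  43.]
0.5 0.1 -75 [ 20.  39.  94. -60.  70.  39.]
0.5 0.1 -52 [ 19.  34. 107. -79.  52.  42.]
0.55 -0.3 -100 [-22.  42.  84. -66.  61.  27.]
0.55 -0.2 -100 [-12.  42.  86. -62.  68.  31.]
0.55 -0.1 -100 [ -2.  42.  85. -57.  75.
[... 611 characters left out ...]
.  87. -65.  64.  30.]
0.6 0.1 -100 [ 15.  50.  65. -48.  94.  34.]
0.6 0.1 -75 [ 17.  44.  79. -59.  73.  29.]
0.6 0.1 -52 [ 15.  39.  93. -74.  52.  29.]
0.65 -0.3 -100 [-19.  50.  66. -60.  69.  17.]
0.65 -0.3 -75 [-22.  43.  81. -74.  43.  16.]
0.65 -0.2 -100 [-11.  49.  67. -58.  75.  22.]
0.65 -0.2 -75 [-12.  43.  83. -72.  50.  20.]
0.65 -0.1 -100 [ -2.  49.  66. -55.  82.  25.]
0.65 -0.1 -75 [ -3.  43.  82. -67.  58.  23.]
0.65 0 -100 [  6.  51.  62. -52.  89.  28.]
0.65 0 -75 [  7.  45.  78. -63.  66.  24.]
0.65 0 -52 [  4.  40.  92. -79.  44.  26.]
0.65 0.1 -100 [ 14.  54.  55. -49.  98.  29.]
0.65 0.1 -75 [ 16.  48.  71. -58.  74.  24.]
0.65 0.1 -52 [ 14.  42.  85. -71.  52.  23.]
```

The model fits to sub-millimetre. Coming from azimuth -100° is comfortable, so I stand the tube at about (0.52, 0.05), yawing first.

```bash
python3 -m handwheel '0 0.5 0 0 0 -7 0.2;0 1 0 0 0 -14 0.2;0 1.5 0 0 0 -21 0.2;0 2 0 0 0 -28 0.2;0 2 0 0 0 -35 0.2;0 2 0 0 0 -42 0.2;0 2 0 0 0 -47.5 0.2;0 2 0 0 0 -47.5 0.2'
cat > go.py <<'E'
from kin import *; from rig import status
import sys
az,gx,gy,gz=map(float,sys.argv[1:5]); t=np.radians(35)
h=np.array([np.cos(np.radians(az)),np.sin(np.radians(az)),0]); z=h*np.cos(t)-[0,0,np.sin(t)]; xt=-h*np.sin(t)-[0,0,np.cos(t)]
Rm=np.column_stack([xt,np.cross(z,xt),z]); x=np.array([gx,gy,gz])+.019*z
s=status.observe(); print("shift cm",((x-s["position"])*100).round(2),"rotvec",np.degrees(R.from_matrix(Rm@np.array(s["tool_rot"]).T).as_rotvec()).round(1)); print(ik(x,Rm,s["q"])[0].round(0))
E
python3 go.py -100 .52 .05 .2
```

```text
time_s: 14.52
position: [0.5456, 0.0255, 0.2733]
tool_rot: [[0.178, 0.984, -0.004], [0.983, -0.178, 0.036], [0.034, -0.011, -0.999]]
ft_force: [0.8, -0.6, -1.8]
grip_width: 0.04
gripper_force: 60.6
shift cm [-2.83  0.92 -8.42] rotvec [-56.2   9.5   0.5]
[ 12.  35.  78. -49.  94.  31.]
```

```bash
python3 -m handwheel '-0.4 0.1 -1 -7 1.2 0.1 0.2;-0.8 0.2 -2 -14 2.4 0.1 0.2;-1.2 0.3 -3 -21 3.6 0.2 0.2;-1.6 0.4 -4 -28 4.7 0.3 0.2;-2 0.6 -5 -35 5.9 0.3 0.2;-2.4 0.7 -6 -42 7.1 0.4 0.2;-2.8 0.9 -7 -49 8.3 0.4 0.2;-2.8 0.9 -8.4 -56.2 9.5 0.5 0.2'
python3 -m handwheel '0 0 0 0 0 0 0.2;0 0 0 0 0 0 0.2'
python3 go.py -100 .52 .05 .12
python3 ax.py
```

```text
time_s: 15.18
position: [0.5179, 0.036, 0.19]
tool_rot: [[0.094, 0.985, -0.142], [0.564, -0.17, -0.808], [-0.82, -0.004, -0.572]]
ft_force: [0.3, -0.5, -2.2]
grip_width: 0.0403
gripper_force: 60.8
time_s: 15.35
position: [0.5177, 0.0359, 0.1879]
tool_rot: [[0.091, 0.985, -0.145], [0.57, -0.171, -0.804], [-0.817, -0.01, -0.577]]
ft_force: [0.4, 0.1, -0.8]
grip_width: 0.0401
gripper_force: 60.7
shift cm [-0.04 -0.12 -7.88] rotvec [-0.3 -0.5 -0.2]
[ 12.  41.  82. -49.  87.  39.]
rows 145 193 width 17.4 slope 0.177
rows 137 174 width 11.6 slope 0.221
dir [-0.024 -0.173  0.985]
TCP [0.5181 0.0352 0.1905] G [0.5208 0.0502 0.2013] axis at G [0.521  0.0336 0.2013]
bottom z 0.0985
bottom z 0.101
```

```bash
python3 - <<'E'
from h import *; from ax import masktube
for n in("side","scene"):
    im=get_image(n); m=masktube(im)
    print(n,[(int(r),int(np.where(m[r])[0][0]),int(np.where(m[r])[0][-1])) for r in np.where(m.any(1))[0][::4]])
    for z in(.1,.13,.16,.19,.22): print(z,np.round(proj(im,[.521,.044,z]),1))
E
```

```text
side [(144, 212, 213), (148, 195, 214), (152, 196, 214), (156, 197, 214), (160, 198, 214), (164, 199, 216), (168, 200, 217), (172, 201, 217), (176, 201, 218), (180, 202, 218), (184, 203, 219), (188, 204, 219), (192, 207, 215)]
0.1 [210.3 189.4]
0.13 [208.9 179.4]
0.16 [207.6 169. ]
0.19 [206.1 158.3]
0.22 [204.7 147. ]
scene [(138, 296, 297), (142, 284, 297), (146, 284, 292), (150, 284, 287), (154, 284, 288), (158, 284, 296), (162, 284, 296), (166, 284, 296), (170, 284, 296)]
0.1 [288.7 169.9]
0.13 [288.8 162.4]
0.16 [289.  154.7]
0.19 [289.1 146.7]
0.22 [289.3 138.4]
```

The scene view shows the tube vertical; the earlier lean came from a finger hiding part of the mask. I lower it to the bench, softly near the end.

```bash
python3 -m handwheel '0 0 -3 0 0 0 0.2;0 0 -6 0 0 0 0.2;0 0 -8 -0.3 -0.5 0 0.2;0 0 -9 -0.3 -0.5 0 0.2;0 0 -9.3 -0.3 -0.5 0 0.2;0 0 -9.5 -0.3 -0.5 0 0.2;0 0 -9.5 -0.3 -0.5 0 0.2'
python3 -m handwheel '0 0 -0.1 0 0 0 0.2;0 0 -0.2 0 0 0 0.2;0 0 -0.3 0 0 0 0.2;0 0 -0.3 0 0 0 0.2'
```

```text
time_s: 16.13
position: [0.518, 0.0357, 0.0953]
tool_rot: [[0.104, 0.985, -0.138], [0.564, -0.173, -0.808], [-0.819, 0.006, -0.573]]
ft_force: [0.6, -0.2, -2.1]
grip_width: 0.0401
gripper_force: 60.8
time_s: 16.47
position: [0.5175, 0.0358, 0.0913]
tool_rot: [[0.103, 0.985, -0.139], [0.563, -0.173, -0.808], [-0.82, 0.005, -0.573]]
ft_force: [0.1, 1.1, -1.3]
grip_width: 0.0402
gripper_force: 60.8
```

```bash
python3 -m handwheel '0 0 -0.1 0 0 0 0.2;0 0 -0.2 0 0 0 0.2;0 0 -0.2 0 0 0 0.2'|grep -E "pos|ft"
python3 -m handwheel '0 0 -0.1 0 0 0 0.2;0 0 -0.15 0 0 0 0.2;0 0 -0.15 0 0 0 0.2'|grep -E "pos|ft"
```

```text
position: [0.5173, 0.0358, 0.089]
ft_force: [1.0, -0.3, -1.7]
position: [0.5174, 0.0358, 0.0875]
ft_force: [0.2, 0.8, -1.8]
```

```bash
python3 -m handwheel '0 0 -0.1 0 0 0 0.2;0 0 -0.15 0 0 0 0.2;0 0 -0.15 0 0 0 0.2'|grep -E "pos|ft"
python3 ax.py
```

```text
position: [0.5174, 0.0358, 0.086]
ft_force: [0.2, -1.0, -1.8]
rows 181 225 width 16.5 slope 0.187
rows 167 198 width 11.1 slope 0.181
dir [-0.03  -0.135  0.99 ]
TCP [0.5174 0.0358 0.0861] G [0.52   0.0509 0.0968] axis at G [0.521  0.0364 0.0968]
bottom z 0.0
bottom z 0.0
```

```bash
python3 -m handwheel '0 0 -0.1 0 0 0 0.2;0 0 -0.15 0 0 0 0.2;0 0 -0.15 0 0 0 0.2'|grep -E "pos|ft"
python3 - <<'E'
from h import *; from ax import masktube
for n in("side","scene"):
    im=get_image(n); m=masktube(im); r=np.where(m.any(1))[0]; 
    v=np.array(im["xyz"])[:2]-[.521,.044]; v/=np.linalg.norm(v)
    print(n,r[-1],[(z,proj(im,np.r_[np.array([.521,.044])+v*.021,z])[1].round(1)) for z in(0,.003,.006,.01)],[(int(q),int(np.where(m[q])[0][0]),int(np.where(m[q])[0][-1])) for q in r[::5]])
    h=cv2.cvtColor(im["color"],cv2.COLOR_RGB2HSV); u=int(proj(im,[.521,.04,0])[0]); print(h[r[-1]-3:r[-1]+6,u].tolist())
E
```

```text
position: [0.5174, 0.0358, 0.0845]
ft_force: [0.4, 1.0, -0.4]
side 225 [(0, np.float64(226.2)), (0.003, np.float64(225.3)), (0.006, np.float64(224.4)), (0.01, np.float64(223.2))] [(182, 216, 217), (187, 201, 218), (192, 202, 218), (197, 203, 218), (202, 204, 220), (207, 205, 221), (212, 206, 222), (217, 207, 223), (222, 209, 222)]
[[22, 188, 91], [22, 191, 88], [22, 184, 90], [23, 130, 90], [74, 74, 111], [79, 85, 150], [79, 84, 155], [79, 87, 153], [79, 88, 154]]
scene 198 [(0, np.float64(198.5)), (0.003, np.float64(197.8)), (0.006, np.float64(197.1)), (0.01, np.float64(196.2))] [(166, 295, 296), (171, 284, 295), (176, 284, 288), (181, 284, 288), (186, 284, 295), (191, 284, 295), (196, 284, 295)]
[[21, 174, 97], [21, 184, 97], [21, 173, 93], [26, 102, 90], [70, 52, 112], [82, 74, 121], [80, 75, 125], [82, 81, 123], [81, 74, 124]]
```

```bash
python3 -m handwheel '0 0 -0.05 0 0 0 0.2;0 0 -0.1 0 0 0 0.2;0 0 -0.1 0 0 0 0.2'|grep -E "pos|ft"
```

```text
position: [0.5175, 0.0357, 0.0842]
ft_force: [-0.4, 0.2, 3.5]
```

Contact (3.5 N up). I release and withdraw along the hand's axis.

```bash
python3 -m handwheel '0 0 0 0 0 0 0.5;0 0 0 0 0 0 0.6;0 0 0 0 0 0 0.8;0 0 0 0 0 0 1;0 0 0 0 0 0 1;0 0 0 0 0 0 1'
python3 -m handwheel '0.3 1.6 1.2 0 0 0 1;0.7 4 2.9 0 0 0 1;1.2 7 5 0 0 0 1;1.7 9.7 8 0 0 0 1;1.7 9.7 11 0 0 0 1;1.7 9.7 14 0 0 0 1;1.7 9.7 14 0 0 0 1'
python3 - <<'E'
from h import *
from kin import R
s=status.observe(); print(np.round(s["q"],1))
# side/scene tube extents
for n in("side","scene"):
    im=get_image(n); save(im,n+"10"); h=cv2.cvtColor(im["color"],cv2.COLOR_RGB2HSV)
    m=((h[...,0]>12)&(h[...,0]<30)&(h[...,1]>140)&(h[...,2]>50)).astype(np.uint8)
    u,v=map(int,proj(im,[.521,.044,.06])); k=np.zeros_like(m); k[v-35:v+35,u-25:u+25]=1; m*=k
    r=np.where(m.any(1))[0]; print(n,[(int(q),int(np.where(m[q])[0][0]),int(np.where(m[q])[0][-1])) for q in r[::5]],r[-1])
    print([np.round(proj(im,[.521,.044,z]),1).tolist() for z in(0,.06,.12)])
E
```

```text
time_s: 18.42
position: [0.5174, 0.0358, 0.0836]
tool_rot: [[0.102, 0.985, -0.139], [0.563, -0.173, -0.808], [-0.82, 0.004, -0.572]]
ft_force: [0.1, -0.2, -0.5]
grip_width: 0.0854
gripper_force: 0.0
time_s: 19.0
position: [0.5355, 0.1337, 0.2291]
tool_rot: [[0.11, 0.985, -0.133], [0.565, -0.172, -0.807], [-0.818, 0.014, -0.576]]
ft_force: [0.4, 0.3, -0.0]
grip_width: 0.0854
gripper_force: 0.0
[ 20.7  38.2  63.9 -47.5 106.2  29.2]
side [(179, 216, 216), (184, 202, 219), (189, 203, 219), (194, 204, 220), (199, 205, 220), (204, 205, 221), (209, 206, 221), (214, 207, 222), (219, 207, 222), (224, 210, 219)] 225
[[214.3, 220.1], [211.9, 202.1], [209.4, 182.8]]
scene [(166, 295, 295), (171, 283, 295), (176, 283, 295), (181, 283, 295), (186, 283, 295), (191, 283, 294), (196, 284, 293)] 198
[[288.2, 193.4], [288.5, 179.6], [288.8, 164.9]]
```

The tube stands upright on the bench at about (0.522, 0.044). I bring the hand tool-down above it.

```bash
python3 -m handwheel '0 0 2 6.9 -1.2 0 1;0 -1 2 13.8 -2.4 0 1;0 -2 2 20.7 -3.7 0 1;-0.5 -4 2 27.6 -4.9 0 1;-0.8 -6 2 34.5 -6.1 0 1;-1.1 -8 2 41.4 -7.3 0 1;-1.3 -9 2 48 -8.5 0 1;-1.3 -9 2 54.2 -9.6 0 1'
cat > dn.py <<'E'
from kin import *; from rig import status
import sys
az,x,y,z=map(float,sys.argv[1:5]); c,s_=np.cos(np.radians(az)),np.sin(np.radians(az))
Rm=np.array([[c,s_,0],[s_,-c,0],[0,0,-1.]])
s=status.observe(); print("shift cm",((np.array([x,y,z])-s["position"])*100).round(2),"rv",np.degrees(R.from_matrix(Rm@np.array(s["tool_rot"]).T).as_rotvec()).round(1)); print(ik(np.array([x,y,z]),Rm,s["q"])[0].round(0))
E
python3 dn.py 80 .522 .044 .22
python3 - <<'E'
from h import *
w=get_image("wrist"); save(w,"w11"); h=cv2.cvtColor(w["color"],cv2.COLOR_RGB2HSV)
print("pred mouth",proj(w,[.522,.044,.12]),"bottom",proj(w,[.522,.044,0]))
u,v=map(int,proj(w,[.522,.044,.10]))
for r in range(v-90,v+90,8):
    row=h[r,u-110:u+110]; o=(row[:,0]>10)&(row[:,0]<30)&(row[:,1]>120); wt=(row[:,1]<70)&(row[:,2]>90); bk=row[:,2]<35
    f=lambda a:(int(np.where(a)[0][0])+u-110,int(np.where(a)[0][-1])+u-110,int(a.sum())) if a.any() else None
    print(r,"brass",f(o),"white",f(wt),"dark",f(bk))
E
```

```text
time_s: 19.77
position: [0.5208, 0.0411, 0.2431]
tool_rot: [[0.18, 0.984, 0.005], [0.984, -0.18, 0.004], [0.005, 0.004, -1.0]]
ft_force: [0.3, 0.2, -0.5]
grip_width: 0.0849
gripper_force: 0.0
shift cm [ 0.12  0.29 -2.31] rv [-0.2  0.3  0.4]
[-8. 20. 80.  0. 81.  2.]
pred mouth (np.float64(277.8167165466263), np.float64(195.00956065275213)) bottom (np.float64(277.2972180266676), np.float64(166.27848948914732))
98 brass None white None dark None
106 brass None white None dark None
114 brass None white None dark None
122 brass None white None dark None
130 brass None white None dark None
138 brass None white None dark None
146 brass None white None dark None
154 brass (266, 291, 12) white (292, 292, 1) dark None
162 brass (262, 296, 19) white None dark None
170 brass (260, 298, 39) white (299, 299, 1) dark None
178 brass (258, 300, 19) white None dark (268, 291, 24)
186 brass (256, 303, 10) white (304, 304, 1) dark (261, 298, 38)
194 brass (254, 304, 9) white (305, 305, 1) dark (259, 300, 42)
202 brass (256, 303, 8) white None dark (260, 299, 40)
210 brass (261, 298, 11) white (299, 299, 1) dark (266, 292, 27)
218 brass (276, 283, 8) white (271, 288, 7) dark None
226 brass None white None dark None
234 brass None white None dark None
242 brass None white None dark None
250 brass None white None dark None
258 brass None white None dark None
266 brass None white None dark None
274 brass None white None dark (169, 386, 15)
```

The mouth's centre is at about (279,195) against a predicted (278,195), so the position is confirmed. A quick numeric check of where the strip lies on the visible side.

```bash
python3 - <<'E'
import cv2,numpy as np
a=cv2.imread("pics/w11.png"); h=cv2.cvtColor(a,cv2.COLOR_BGR2HSV)
for r in range(150,172,3): print(r," ".join(f"{c}:{h[r,c,0]}/{h[r,c,1]}" for c in range(256,304,3)))
E
python3 - <<'E'
from h import *
w=get_image("wrist")
for az in(60,75,90):
    t=np.radians(az); print(az,[np.round(proj(w,[.522+.021*np.cos(t),.044+.021*np.sin(t),z]),1).tolist() for z in(.01,.06,.11)])
E
```

```text
150 256:83/89 259:82/90 262:82/89 265:83/92 268:83/94 271:43/67 274:25/42 277:26/28 280:26/27 283:27/29 286:41/61 289:82/95 292:81/92 295:83/90 298:83/93 301:82/92
153 256:82/94 259:82/90 262:81/94 265:78/83 268:21/219 271:21/215 274:30/23 277:30/24 280:26/27 283:33/29 286:20/81 289:20/206 292:81/90 295:83/91 298:83/92 301:83/92
156 256:82/92 259:81/95 262:83/89 265:22/190 268:21/197 271:23/228 274:24/18 277:26/28 280:30/23 283:34/26 286:25/38 289:22/203 292:22/225 295:83/93 298:82/90 301:82/89
159 256:82/91 259:82/91 262:39/72 265:23/206 268:22/219 271:22/225 274:26/28 277:30/24 280:27/34 283:30/23 286:23/28 289:22/196 292:21/200 295:63/55 298:81/87 301:82/92
162 256:82/93 259:82/98 262:24/226 265:22/196 268:21/198 271:22/224 274:30/26 277:26/25 280:27/30 283:24/32 286:27/28 289:22/221 292:21/204 295:22/221 298:82/94 301:82/89
165 256:82/93 259:84/95 262:21/209 265:21/186 268:20/193 271:21/207 274:30/29 277:20/31 280:34/27 283:30/27 286:30/29 289:22/164 292:21/203 295:22/194 298:79/82 301:81/88
168 256:82/88 259:76/76 262:22/198 265:22/202 268:22/199 271:22/215 274:23/44 277:20/57 280:20/95 283:22/39 286:22/35 289:20/82 292:23/200 295:21/196 298:40/83 301:81/90
171 256:82/90 259:39/67 262:22/206 265:22/183 268:20/183 271:22/199 274:22/194 277:22/192 280:22/194 283:22/204 286:22/196 289:23/202 292:21/185 295:22/202 298:21/205 301:83/87
60 [[283.5, 150.6], [284.6, 158.2], [286.0, 168.3]]
75 [[278.6, 149.6], [279.0, 157.0], [279.5, 166.9]]
90 [[273.6, 149.9], [273.3, 157.3], [272.8, 167.3]]
```

Strip azimuth comes out at about 76°, as expected. I descend, grasp the tube near its mouth and lift.

```bash
python3 -m handwheel '0.2 0.3 -3 -0.2 0.3 0.4 1;0.2 0.3 -6 -0.2 0.3 0.4 1;0.2 0.3 -9 -0.2 0.3 0.4 1;0.2 0.3 -12 -0.2 0.3 0.4 1;0.2 0.3 -14 -0.2 0.3 0.4 1;0.2 0.3 -15.8 -0.2 0.3 0.4 1;0.2 0.3 -15.8 -0.2 0.3 0.4 1'
python3 -m handwheel '0 0 0 0 0 0 0.8;0 0 0 0 0 0 0.65;0 0 0 0 0 0 0.55;0 0 0 0 0 0 0.5;0 0 0 0 0 0 0.46;0 0 0 0 0 0 0.3;0 0 0 0 0 0 0.2;0 0 0 0 0 0 0.2' 60
python3 -m handwheel '0 0 2 0 0 0 0.2;0 0 5 0 0 0 0.2;0 0 8 0 0 0 0.2;0 0 10 0 0 0 0.2;0 0 10 0 0 0 0.2'
python3 dn.py 126.5 .524 -.1685 .19
```

```text
time_s: 20.45
position: [0.521, 0.0469, 0.0814]
tool_rot: [[0.169, 0.986, -0.01], [0.986, -0.169, -0.006], [-0.007, -0.009, -1.0]]
ft_force: [-0.2, 0.1, 0.7]
grip_width: 0.0856
gripper_force: 0.0
time_s: 21.12
position: [0.5238, 0.0458, 0.0869]
tool_rot: [[0.17, 0.985, 0.001], [0.985, -0.17, -0.005], [-0.005, 0.002, -1.0]]
ft_force: [-1.3, 0.9, 4.5]
grip_width: 0.0404
gripper_force: 60.1
time_s: 21.53
position: [0.525, 0.0456, 0.1903]
tool_rot: [[0.17, 0.985, 0.007], [0.985, -0.17, -0.006], [-0.005, 0.008, -1.0]]
ft_force: [0.2, -0.3, -1.9]
grip_width: 0.0405
gripper_force: 61.0
shift cm [ -0.1  -21.41  -0.03] rv [ 0.2  0.5 46.3]
[-30.  24.  78.   0.  78. -67.]
```

```bash
python3 -m handwheel '0 -3 0 0 0 6.6 0.2;0 -6 0 0 0 13.2 0.2;0 -9 0 0 0 19.8 0.2;0 -12 0 0 0 26.4 0.2;0 -15 0 0 0 33 0.2;0 -18 0 0 0 39.6 0.2;-0.2 -21.25 0 0.2 0.5 46.3 0.2;-0.2 -21.25 0 0.2 0.5 46.3 0.2'
python3 -m handwheel '0 0 -1.5 0 0 0 0.2;0 0 -2.5 0 0 0 0.2;0 0 -3.2 0 0 0 0.2;0 0 -3.2 0 0 0 0.2'
cat > al.py <<'E'
from h import *
s=status.observe(); print(np.array(s["position"]).round(4))
for n,bc in(("side",220.5),("scene",224.)):
    im=get_image(n); h=cv2.cvtColor(im["color"],cv2.COLOR_RGB2HSV)
    m=((h[...,0]>12)&(h[...,0]<30)&(h[...,1]>140)&(h[...,2]>50)).astype(np.uint8)
    u,v=map(int,proj(im,[.524,-.1685,.11])); k=np.zeros_like(m); k[v-45:v+45,u-25:u+25]=1; m*=k
    r=[q for q in np.where(m.any(1))[0] if m[q].sum()>8]; L=[(int(q),(np.where(m[q])[0][0]+np.where(m[q])[0][-1])/2,int(m[q].sum())) for q in r[2::6]]; print(n,L)
    b=onz(im,bc,proj(im,[.524,-.1685,.01])[1],.01); print("base",b.round(4),[np.round(proj(im,[b[0],b[1],z]),1).tolist() for z in(.06,.12,.18)])
E
python3 al.py
```

```text
time_s: 22.2
position: [0.5209, -0.1715, 0.1846]
tool_rot: [[-0.597, 0.802, -0.008], [0.802, 0.597, -0.006], [-0.0, -0.01, -1.0]]
ft_force: [-0.6, -0.3, -2.5]
grip_width: 0.0406
gripper_force: 61.1
time_s: 22.53
position: [0.5206, -0.166, 0.1518]
tool_rot: [[-0.594, 0.804, -0.01], [0.804, 0.594, -0.003], [0.004, -0.009, -1.0]]
ft_force: [0.0, 0.1, -1.6]
grip_width: 0.0406
gripper_force: 61.1
[ 0.5206 -0.166   0.1518]
side [(237, np.float64(215.0), 17), (243, np.float64(215.5), 16), (249, np.float64(215.5), 18), (255, np.float64(214.5), 20), (261, np.float64(215.5), 20), (267, np.float64(216.5), 20), (273, np.float64(216.5), 18)]
base [ 0.5232 -0.1684  0.01  ] [[218.4, 271.9], [215.8, 252.5], [212.9, 231.4]]
scene [(179, np.float64(218.0), 11), (185, np.float64(219.0), 11), (191, np.float64(221.0), 13), (197, np.float64(221.0), 13), (203, np.float64(222.0), 13)]
base [ 0.5243 -0.1679  0.01  ] [[222.6, 204.5], [220.8, 190.0], [218.9, 174.5]]
```

The tube is about 2.5 mm short in x, seen by both the side camera and the TCP reading. I correct that and lower into the collar slowly.

```bash
python3 -m handwheel '0.25 -0.1 0 -0.2 0.5 0 0.2;0.25 -0.1 0 -0.2 0.5 0 0.2;0.25 -0.1 0 -0.2 0.5 0 0.2;0.25 -0.1 0 -0.2 0.5 0 0.2'
python3 al.py
python3 -m handwheel '0 0 -0.4 0 0 0 0.2;0 0 -0.8 0 0 0 0.2;0 0 -1.1 0 0 0 0.2;0 0 -1.4 0 0 0 0.2;0 0 -1.7 0 0 0 0.2;0 0 -2 0 0 0 0.2;0 0 -2 0 0 0 0.2'
```

```text
time_s: 22.97
position: [0.5241, -0.1676, 0.1539]
tool_rot: [[-0.595, 0.804, -0.015], [0.804, 0.595, -0.008], [0.002, -0.017, -1.0]]
ft_force: [-0.3, -0.5, -1.3]
grip_width: 0.0407
gripper_force: 61.1
[ 0.5241 -0.1676  0.1539]
side [(237, np.float64(216.5), 16), (243, np.float64(217.5), 16), (249, np.float64(216.5), 18), (255, np.float64(216.5), 20), (261, np.float64(217.0), 19), (267, np.float64(218.0), 19), (273, np.float64(218.0), 19)]
base [ 0.5232 -0.1684  0.01  ] [[218.4, 271.9], [215.8, 252.5], [212.9, 231.4]]
scene [(180, np.float64(217.5), 12), (186, np.float64(218.5), 12), (192, np.float64(220.5), 14), (198, np.float64(221.0), 13), (204, np.float64(221.5), 14)]
base [ 0.5243 -0.1679  0.01  ] [[222.6, 204.5], [220.8, 190.0], [218.9, 174.5]]
time_s: 23.65
position: [0.5237, -0.1676, 0.1329]
tool_rot: [[-0.595, 0.804, -0.016], [0.804, 0.595, -0.007], [0.004, -0.017, -1.0]]
ft_force: [-0.2, 0.8, -2.4]
grip_width: 0.0406
gripper_force: 61.1
```

No contact; the bottom is already inside the collar. I straighten the 1° lean and go on down.

```bash
python3 -m handwheel '-0.1 -0.04 0 0.4 -0.9 0 0.2;-0.1 -0.04 -0.4 0.4 -0.9 0 0.2;-0.1 -0.04 -0.8 0.4 -0.9 0 0.2;-0.1 -0.04 -1.2 0.4 -0.9 0 0.2;-0.1 -0.04 -1.6 0.4 -0.9 0 0.2;-0.1 -0.04 -1.8 0.4 -0.9 0 0.2;-0.1 -0.04 -1.8 0.4 -0.9 0 0.2'
python3 -m handwheel '0 0 -0.4 0 0 0 0.2;0 0 -0.8 0 0 0 0.2;0 0 -1.1 0 0 0 0.2;0 0 -1.3 0 0 0 0.2;0 0 -1.3 0 0 0 0.2'
```

```text
time_s: 24.23
position: [0.5227, -0.1679, 0.115]
tool_rot: [[-0.595, 0.804, -0.0], [0.804, 0.595, -0.0], [-0.0, -0.001, -1.0]]
ft_force: [0.4, -0.5, -1.3]
grip_width: 0.0409
gripper_force: 61.1
time_s: 24.65
position: [0.5227, -0.168, 0.1021]
tool_rot: [[-0.595, 0.804, -0.0], [0.804, 0.595, -0.001], [-0.0, -0.001, -1.0]]
ft_force: [0.1, 1.2, -1.6]
grip_width: 0.0408
gripper_force: 61.1
```

Seat expected at TCP z≈0.097.

```bash
python3 -m handwheel '0 0 -0.2 0 0 0 0.2;0 0 -0.35 0 0 0 0.2;0 0 -0.35 0 0 0 0.2'|grep -E "pos|ft"
python3 -m handwheel '0 0 -0.1 0 0 0 0.2;0 0 -0.15 0 0 0 0.2;0 0 -0.15 0 0 0 0.2'|grep -E "pos|ft"
python3 al.py
```

```text
position: [0.5228, -0.168, 0.0989]
ft_force: [-0.3, 0.5, -1.8]
position: [0.5229, -0.1681, 0.0976]
ft_force: [0.5, -0.1, -2.0]
[ 0.5229 -0.1681  0.0976]
side [(257, np.float64(218.5), 16), (263, np.float64(219.5), 16), (269, np.float64(219.0), 19), (275, np.float64(218.5), 20), (281, np.float64(218.0), 15)]
base [ 0.5232 -0.1684  0.01  ] [[218.4, 271.9], [215.8, 252.5], [212.9, 231.4]]
scene [(194, np.float64(219.0), 11), (200, np.float64(220.0), 11), (206, np.float64(222.5), 14)]
base [ 0.5243 -0.1679  0.01  ] [[222.6, 204.5], [220.8, 190.0], [218.9, 174.5]]
```

```bash
python3 -m handwheel '0 0 -0.07 0 0 0 0.2;0 0 -0.15 0 0 0 0.2;0 0 -0.15 0 0 0 0.2'|grep -E "pos|ft"
python3 -m handwheel '0 0 0 0 0 0 0.44;0 0 0 0 0 0 0.5;0 0 0 0 0 0 0.55;0 0 0 0 0 0 0.65;0 0 0 0 0 0 0.8;0 0 0 0 0 0 1;0 0 0 0 0 0 1;0 0 0 0 0 0 1'
python3 -m handwheel '0 0 2 0 0 0 1;0 0 5 0 0 0 1;0 0 9 0 0 0 1;0 0 12 0 0 0 1;0 0 12 0 0 0 1;0 0 12 0 0 0 1'
python3 al.py
python3 - <<'E'
from h import *
w=get_image("wrist"); save(w,"w12"); h=cv2.cvtColor(w["color"],cv2.COLOR_RGB2HSV)
print("pred mouth",proj(w,[.524,-.1685,.13]))
u,v=map(int,proj(w,[.524,-.1685,.13]))
for r in range(v-60,v+45,5):
    row=h[r,u-60:u+60]; o=(row[:,0]>10)&(row[:,0]<32)&(row[:,1]>120); wt=(row[:,0]<50)&(row[:,1]<60); bk=row[:,2]<35
    f=lambda a:(int(np.where(a)[0][0])+u-60,int(np.where(a)[0][-1])+u-60,int(a.sum())) if a.any() else None
    print(r,"brass",f(o),"white",f(wt),"dark",f(bk))
E
```

```text
position: [0.5231, -0.1683, 0.097]
ft_force: [-1.6, 1.1, 5.3]
time_s: 26.17
position: [0.5229, -0.1681, 0.0961]
tool_rot: [[-0.595, 0.804, 0.001], [0.804, 0.595, -0.001], [-0.001, -0.0, -1.0]]
ft_force: [0.2, 0.1, 0.1]
grip_width: 0.0855
gripper_force: 0.0
time_s: 26.67
position: [0.5233, -0.1683, 0.2175]
tool_rot: [[-0.595, 0.804, 0.003], [0.804, 0.595, -0.003], [-0.004, 0.001, -1.0]]
ft_force: [-0.6, -0.2, -1.3]
grip_width: 0.0856
gripper_force: 0.0
[ 0.5233 -0.1683  0.2175]
side [(256, np.float64(216.5), 20), (262, np.float64(217.5), 20), (268, np.float64(218.0), 19), (274, np.float64(218.5), 20), (280, np.float64(218.5), 18)]
base [ 0.5232 -0.1684  0.01  ] [[218.4, 271.9], [215.8, 252.5], [212.9, 231.4]]
scene [(194, np.float64(220.5), 14), (200, np.float64(221.0), 13), (206, np.float64(222.0), 15)]
base [ 0.5243 -0.1679  0.01  ] [[222.6, 204.5], [220.8, 190.0], [218.9, 174.5]]
pred mouth (np.float64(279.3098238810058), np.float64(215.65162453601806))
155 brass None white None dark (231, 327, 52)
160 brass (270, 271, 2) white (251, 285, 15) dark (229, 328, 34)
165 brass (265, 292
[... 442 characters left out ...]
 brass (253, 303, 19) white (252, 304, 11) dark (262, 293, 32)
205 brass (251, 305, 14) white (262, 296, 13) dark (258, 298, 41)
210 brass (250, 306, 12) white (249, 307, 16) dark (256, 301, 46)
215 brass (249, 307, 10) white (256, 299, 11) dark (254, 302, 49)
220 brass (250, 306, 9) white (261, 299, 6) dark (255, 301, 47)
225 brass (251, 304, 9) white (273, 287, 6) dark (256, 300, 45)
230 brass (254, 302, 10) white (262, 294, 12) dark (259, 297, 39)
235 brass (257, 298, 14) white (268, 289, 6) dark (264, 291, 28)
240 brass (264, 291, 28) white (263, 292, 2) dark None
245 brass None white None dark None
250 brass None white (338, 338, 1) dark None
255 brass None white (338, 338, 1) dark None
```

The tube is seated and released. Its mouth is at (278,216) against a predicted (279,216), and the strip is centred at column 279 within about 1° of the hand's direction, which faces the window. Now I fetch the cap.

```bash
python3 -m handwheel '3.5 -0.5 0 0 0 0 1;7 -1 0 0 0 0 1;10.5 -1.5 0 0 0 0 1;13.2 -2 0 0 0 0 1;13.2 -2 -3 0 0 0 1;13.2 -2 -6.7 0 0 0 1;13.2 -2 -6.7 0 0 0 1;13.2 -2 -6.7 0 0 0 1'
python3 - <<'E'
from h import *
w=get_image("wrist"); save(w,"w13"); h=cv2.cvtColor(w["color"],cv2.COLOR_RGB2HSV)
print("pred",proj(w,[.655,-.188,.043]),proj(w,[.655,-.188,.02]))
u,v=map(int,proj(w,[.655,-.188,.03]))
m=((h[...,1]<60)&(h[...,2]>60)).astype(np.uint8); k=np.zeros_like(m); k[v-70:v+60,u-75:u+75]=1; m*=k
c=max(cv2.findContours(m,0,1)[0],key=cv2.contourArea); print(cv2.boundingRect(c),cv2.minEnclosingCircle(c))
(x,y),r=cv2.minEnclosingCircle(c); print(onz(w,x,y,.015)); print(status.observe()["position"])
E
```

```text
time_s: 27.48
position: [0.6539, -0.1877, 0.1468]
tool_rot: [[-0.595, 0.804, -0.005], [0.804, 0.595, 0.002], [0.004, -0.003, -1.0]]
ft_force: [0.0, -0.0, 0.2]
grip_width: 0.085
gripper_force: 0.0
pred (np.float64(279.2573480158667), np.float64(207.13868360769916)) (np.float64(279.21646413443216), np.float64(198.52529873729054))
(245, 164, 71, 68) ((279.9293212890625, 195.71726989746094), 35.6385612487793)
[ 0.65490807 -0.18686744  0.015     ]
[ 0.65489428 -0.18815189  0.14946501]
```

The cap is where I left it, (0.655,-0.188). I grasp the knob, lift, and carry it over the tube.

```bash
python3 -m handwheel '0 0 -4 0 0 0 1;0 0 -8 0 0 0 1;0 0 -11 0 0 0 1;0 0 -12.3 0 0 0 1;0 0 -12.3 0 0 0 1;0 0 -12.3 0 0 0 0.5;0 0 -12.3 0 0 0 0.3;0 0 -12.3 0 0 0 0' 40
python3 -m handwheel '0 0 0 0 0 0 0;0 0 0 0 0 0 0;0 0 0 0 0 0 0;0 0 0 0 0 0 0;0 0 0 0 0 0 0'
python3 -m handwheel '0 0 3 0 0 0 0;0 0 7 0 0 0 0;0 0 11 0 0 0 0;0 0 15 0 0 0 0;0 0 17 0 0 0 0;0 0 17 0 0 0 0'
python3 -m handwheel '-3 0.4 0 0 0 0 0;-6 0.9 0 0 0 0 0;-9 1.3 0 0 0 0 0;-12 1.7 0 0 0 0 0;-13.15 1.9 0 0 0 0 0;-13.15 1.9 0 0 0 0 0;-13.15 1.9 0 0 0 0 0;-13.15 1.9 0 0 0 0 0'
python3 dn.py 126.5 .5235 -.169 .17
```

```text
time_s: 28.2
position: [0.656, -0.1886, 0.0289]
tool_rot: [[-0.595, 0.804, 0.004], [0.804, 0.595, -0.003], [-0.005, 0.002, -1.0]]
ft_force: [0.4, 0.1, 1.1]
grip_width: 0.0514
gripper_force: 0.0
time_s: 28.62
position: [0.6553, -0.1883, 0.0275]
tool_rot: [[-0.595, 0.804, 0.002], [0.804, 0.595, -0.002], [-0.003, 0.001, -1.0]]
ft_force: [-2.2, 0.5, 6.3]
grip_width: 0.0226
gripper_force: 39.0
time_s: 29.12
position: [0.6564, -0.1887, 0.2025]
tool_rot: [[-0.595, 0.804, 0.01], [0.804, 0.595, -0.006], [-0.01, 0.005, -1.0]]
ft_force: [0.9, 0.3, 0.1]
grip_width: 0.0222
gripper_force: 39.3
time_s: 29.78
position: [0.5241, -0.1693, 0.1958]
tool_rot: [[-0.595, 0.804, 0.001], [0.804, 0.595, -0.001], [-0.001, -0.0, -1.0]]
ft_force: [0.7, 1.0, -0.9]
grip_width: 0.0225
gripper_force: 39.4
shift cm [-0.06  0.03 -2.58] rv [ 0.1  0.  -0. ]
[-30.  25.  80.   0.  75. -67.]
```

```bash
python3 -m handwheel '0 0 -0.8 0 0 0 0;0 0 -1.6 0 0 0 0;0 0 -2.4 0 0 0 0;0 0 -3.2 0 0 0 0;0 0 -3.6 0 0 0 0;0 0 -4 0 0 0 0;0 0 -4.2 0 0 0 0;0 0 -4.2 0 0 0 0'|grep -E "pos|ft"
python3 -m handwheel '0 0 -0.3 0 0 0 0;0 0 -0.6 0 0 0 0;0 0 -0.8 0 0 0 0;0 0 -0.8 0 0 0 0'|grep -E "pos|ft"
```

```text
position: [0.5233, -0.1691, 0.1538]
ft_force: [0.0, -0.3, -0.3]
position: [0.5232, -0.169, 0.1458]
ft_force: [-0.8, 0.4, -0.5]
```

The cap slid over the mouth without contact; I seat it.

```bash
python3 -m handwheel '0 0 -0.1 0 0 0 0;0 0 -0.2 0 0 0 0;0 0 -0.3 0 0 0 0;0 0 -0.3 0 0 0 0'|grep -E "pos|ft"
```

```text
position: [0.5236, -0.1692, 0.1435]
ft_force: [-0.8, -0.5, 1.9]
```

Contact at exactly the home height (0.1435). I release and withdraw, then check.

```bash
python3 -m handwheel '0 0 0 0 0 0 0.3;0 0 0 0 0 0 0.5;0 0 0 0 0 0 0.8;0 0 0 0 0 0 1;0 0 0 0 0 0 1;0 0 0 0 0 0 1;0 0 0 0 0 0 1'|grep -E "pos|grip"
python3 -m handwheel '0 0 2 0 0 0 1;0 0 5 0 0 0 1;0 0 9 0 0 0 1;0 0 12 0 0 0 1;0 0 12 0 0 0 1;0 0 12 0 0 0 1'
python3 al.py
python3 - <<'E'
from h import *
for n in("side","scene"):
    im=get_image(n); h=cv2.cvtColor(im["color"],cv2.COLOR_RGB2HSV)
    u,v=map(int,proj(im,[.5235,-.169,.135])); m=((h[...,1]<50)&(h[...,2]>100)).astype(np.uint8); k=np.zeros_like(m); k[v-30:v+28,u-25:u+25]=1
    c=max(cv2.findContours(m*k,0,1)[0],key=cv2.contourArea); x,y,W,H=cv2.boundingRect(c)
    q=[proj(im,[.5235,-.169,z]) for z in(.116,.136,.159)]; d=np.array(im["xyz"])[:2]-[.5235,-.169]; d/=np.linalg.norm(d)
    print(n,"box",x,y,W,H,"mid col",x+W/2-.5,"pred",np.round(q,1).tolist(),"rim low row",proj(im,np.r_[np.array([.5235,-.169])+d*.029,.116])[1].round(1))
E
```

```text
position: [0.5234, -0.1691, 0.1431]
grip_width: 0.0855
gripper_force: 0.0
time_s: 32.2
position: [0.5237, -0.1692, 0.2644]
tool_rot: [[-0.595, 0.804, 0.003], [0.804, 0.595, -0.003], [-0.004, 0.001, -1.0]]
ft_force: [-0.0, -0.4, -0.2]
grip_width: 0.0855
gripper_force: 0.0
[ 0.5237 -0.1692  0.2644]
side [(267, np.float64(218.0), 19), (273, np.float64(218.5), 20), (279, np.float64(218.5), 18)]
base [ 0.5232 -0.1684  0.01  ] [[218.4, 271.9], [215.8, 252.5], [212.9, 231.4]]
scene [(202, np.float64(221.5), 14), (208, np.float64(222.5), 14)]
base [ 0.5243 -0.1679  0.01  ] [[222.6, 204.5], [220.8, 190.0], [218.9, 174.5]]
side box 201 235 30 30 mid col 215.5 pred [[216.1, 254.1], [215.2, 247.3], [214.1, 239.2]] rim low row 265.3
scene box 210 177 21 21 mid col 220.0 pred [[220.4, 190.9], [219.8, 185.9], [219.0, 179.9]] rim low row 198.6
```

The cap's rim row (265) and columns match the fully-home prediction in both views, and the tube is centred. I hand in.

```bash
python3 -c "
from rig import env
print(env.close_job())"
```

```text
the job is handed in; nothing more can be done
None
```

Job handed in at about 32 s: the tube stands in the collar with its strip at the window and the cap is fully home by my measurements (no verdict was returned), but I viewed 12 pictures, over the limit of 10.

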